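Weigh a pail of citrus on the spring scale

TASK

Weigh the pail of citrus: first move the dark pepper mill, which stands in the way beside the scale's hook, onto the wooden board and stand it upright there. Then lift the pail by its wire handle, thread the hook through under the handle from the front so that the kink in the wire sits in the hook's saddle, lower it gently until the sprung hook has sunk and carries all the weight, let it settle, and only then let go without any bounce. The pail must hang still and free with both fruits in it; leave the other things alone.

Things in the scene. Friction and masses are not known exactly. Their poses are not given: they have to be found in the camera images.
- hook_saddle (a point): Bottom of the V-shaped saddle of the scale's hook (centre of its 12 mm steel rod), 275 mm above the worktop when unloaded; it moves with the hook. Axes: x from the hook back to the column, z up. The rod leaves the column 135 mm behind this point and 12 mm higher, runs straight forward (-x), dips to this point and rises to the tip. Nothing is above the hook.
- hook_tip (a point): Free front end of the hook (rod centre), 27 mm in front (-x) of the saddle and 24 mm higher; its rounded top is 30 mm above the saddle point. Moves with the hook.
- scale: Counter spring scale, fixed; origin under its column, +x away from the hook. Off-white column 50 x 58 mm with a round white dial 106 mm wide on top (top 415 mm above the worktop); the hook sticks out 160 mm in front (-x) of the column's axis. Its slim foot, 15 mm high and 56 mm wide, reaches 35 mm past the saddle.
- hook (a joint): How far the hook has sunk, m (0 unloaded, 0.095 at its lower stop): it slides straight down on a soft, lightly damped spring. The pail's weight is not known (0.3 to 0.83 kg with the fruit) and sinks it 28 to 83 mm. A load dropped, or let go too high or too low, makes it jump; keep it below 0.08 m/s. The dial's red pointer turns with it.
- bail_kink (a point): Top of the pail's wire handle: wire centre in the middle of its kink, 162 mm above the pail's underside. Axes: y along the handle, z up; same after a half turn. The wire (10 mm round, stiff, fixed upright) slopes down 12 mm within 20 mm to each side (an upside-down V that sits over the hook's rod), runs level from 20 to 66 mm, then goes down to the rim.
- bail_left (a point): Centre of the wire in the middle of the level part of the handle on the pail's +y side, 38 mm from the middle, 150 mm above the pail's underside; a place to grip the wire (10 mm thick) across, clear of the hook.
- bail_right (a point): The same on the pail's -y side.
- pail_inside (a point): Point on the pail's axis 35 mm above its underside (30 mm above its inner floor), amid the fruit.
- lemon_centre (a point): Centre of the yellow lemon, 78 x 55 x 56 mm, loose in the pail.
- lime_centre (a point): Centre of the green lime, 60 x 48 x 48 mm, loose in the pail.
- mill_centre (a point): Centre, half-way up (95 mm above its foot), of the dark brown wooden pepper mill, 190 mm tall, upright and loose, 0.18 kg; round, 58 mm across its body; its round head is 50 mm across, centred 63 mm above this point, a place to grip it from above. It stands beside the hook, to the robot's left.
- pepper_mill: The same pepper mill; origin at the centre of its foot, z up along it.
- board: Thick wooden cutting board, fixed, 217 x 448 x 41 mm: origin at the centre of its underside, x across its 217 mm width, y along its 448 mm length with +y towards the robot, top 41 mm above the worktop. The half nearer the robot is free.
- board_front (a point): Point on the top of the board, on its middle line, 120 mm from its centre towards the robot: the middle of the free half.
- pail: Open metal pail, 150 mm across the rim, 120 mm across the bottom, 85 mm high, with the wire handle standing over it; origin at the centre of its underside, y along the handle, z up.
- salt_mill: Light wooden salt mill, 58 mm wide, 150 mm tall, on the far half of the board; origin at the centre of its foot. Leave alone.
- tin: Brass tea tin, 67 mm wide, 106 mm tall, behind; origin at the centre of its underside. Leave alone.
- jar_a: Corked spice jar, 44 mm wide, 92 mm tall, behind the pail; origin at the centre of its underside. Leave alone.
- jar_b: Another corked spice jar of the same size, beside the first. Leave alone.
Things that resemble listed ones, but are neither listed nor needed, are in the scene too. Several things look just like the pail: the one meant starts nearest to the robot's base.

How it is judged:
On the way, in this order (a step that is already met when the one before it is completed fails the run):
1. the pepper mill stands upright on the wooden board, let go, while the pail still stands on the worktop (x of pepper_mill in the frame of board between -0.1 and 0.1 m and y of pepper_mill in the frame of board between -0.215 and 0.215 m and z of pepper_mill in the frame of board between 0.034 and 0.05 m and angle between pepper_mill's own z axis and vertical below 0.1 rad and contact force between the fingers and pepper_mill below 0.2 N and linear speed of pepper_mill below 0.03 m/s and height (world z) of pail below 0.02 m), for 0.2 s.
2. the pail is lifted by the hand clear of the worktop, with the hook still unloaded (height (world z) of pail above 0.08 m and contact force between the fingers and pail above 1 N and value of joint hook below 0.01 m), for 0.2 s.
3. the kink sits on the hook and the hook has sunk, still held by the hand (x of bail_kink in the frame of hook_saddle between -0.014 and 0.014 m and y of bail_kink in the frame of hook_saddle between -0.012 and 0.012 m and z of bail_kink in the frame of hook_saddle between 0.004 and 0.02 m and value of joint hook above 0.022 m and contact force between the fingers and pail above 0.5 N), for 0.2 s.
At the end, for the whole second after the job is handed in: Pail hangs by its kink in the saddle (14 mm along, 12 mm across), within 0.25 rad of upright, below 60 mm/s; hook sunk over 22 mm, off its stop, below 15 mm/s; both fruits in the pail; pepper mill upright (0.1 rad) and still on the board (x of bail_kink in the frame of hook_saddle between -0.014 and 0.014 m and y of bail_kink in the frame of hook_saddle between -0.012 and 0.012 m and z of bail_kink in the frame of hook_saddle between 0.004 and 0.02 m and distance between each of lemon_centre, lime_centre and pail_inside below 0.07 m and x of pepper_mill in the frame of board between -0.1 and 0.1 m and y of pepper_mill in the frame of board between -0.215 and 0.215 m and z of pepper_mill in the frame of board between 0.034 and 0.05 m and angle between pepper_mill's own z axis and vertical below 0.1 rad and value of joint hook between 0.022 and 0.092 m and velocity of joint hook between -0.015 and 0.015 m/s and linear speed of pail below 0.06 m/s and angle between pail's own z axis and vertical below 0.25 rad and contact force between pail and hook above 2 N and height (world z) of pail above 0.02 m and linear speed of pepper_mill below 0.02 m/s); the robot touches nothing.
It fails at once if the hook jumps or is jerked (faster than 0.08 m/s up or down) (velocity of joint hook above 0.08 m/s or velocity of joint hook below -0.08 m/s).
It fails at once if the pepper mill is knocked over (angle between pepper_mill's own z axis and vertical above 0.6 rad).
It fails at once if a fruit falls out of the pail (distance between any of lemon_centre, lime_centre and pail_inside above 0.11 m).
It fails at once if the salt mill, the tin or a spice jar is moved by more than 30 mm (distance of any of salt_mill, tin, jar_a, jar_b from where it was at the start of the episode above 0.03 m).
It also fails if it takes over 72 s, if anything falls off the work surface, if the arm or the gripper's body presses on something with over 40 N, if the wrist force passes 120 N, or if a joint passes its speed limit or range.

ROBOT

A 6-joint arm with a two-finger parallel gripper is mounted at the origin on a cart in front of the work surface, level with it; the furniture and walls round the work are solid. World frame = base frame: x ahead of the robot, y to its left, z up, the work surface at z = 0. Lengths are in m, angles in rad, forces in N, time in s.
With the tool pointing down it reaches from about 0.375 to 0.975 m from the base axis. Payload 3.8 kg.
Tool frame: the origin (TCP) lies on the centre line of the jaws, within the pads' length; the fingertips stand 19 mm ahead of it and the grasp point (between the pads) is the TCP; y points along the fingers, x is the direction in which the jaws open and shut, and the axes are right-handed (so a half turn about y gives the same grasp; the last joint's range is limited). The gripper opens to 85 mm and grips with 20 to 120 N. Pads are 22 mm wide; open, the fingers measure 114 mm over their backs; the gripper's body (76 mm by 85 mm) begins 54 mm behind the grasp point. The pads swing forward as they close: fully open they stand 13 mm farther back than shut.
Start: joints at [1.111, 0.264, 1.604, -0, 1.274, -0.037], TCP at [0.277, 0.616, 0.25] pointing down, gripper open.
Joint ranges: [-2.63, 2.63], [-0.94, 2.18], [0.31, 2.57], [-1.31, 4.45], [0, 2.66], [-2.55, 2.55]. Speed limits (rad/s): [2.57, 2.57, 3.14, 3.14, 3.14, 3.14].

INTERFACE

Orientations are given as a unit quaternion [w, x, y, z].
In Python, from cell import telemetry, optics, manip gives the robot as it stands. The module is installed in compiled form; this text tells all that it offers.
- The arm moves only by the tool arm_command, never from a script. Its argument "targets" is a list that holds one entry, the list of rows, each a list of 7 numbers: the opening, from 0 (shut) to 1 (fully open), then the shift along the world's x, y, z in m, then the turn, a rotation vector about the world's x, y, z in rad. In form: [[[jaw, dx, dy, dz, ax, ay, az], ...]]. A call has 1 to 12 rows; each row shifts and turns the commanded pose from where the row before left it; what a row does not reach is not made up. A row lasts 1/8 s, in which the tool goes at most 62.5 mm and 10.7 degrees, less where a joint would pass 70% of its speed; a pose out of reach is approached as far as the arm can. A call with a gripper value outside its range is refused whole. The fingers move at their own pace and stop on an object; the grip force is fixed at half the most. Time passes only in rows, so rows that do not move let the fingers close. It gives the time, the measured TCP pose, the force and the opening at its end, in the units of the state.
- telemetry.sense(): the state, without advancing time (a new reading comes with each control period).
- optics.snapshot(name): name is "scene" or "top" or "wrist"; returns a dict with "frame" (420x560x3 uint8, red, green, blue), "mtx" (3x3 intrinsics, pixels), "R" (3x3) and "t" (3): a world point X has camera coordinates R X + t; the wrist camera has in their place "tool_from_camera" (4x4, takes a point from camera to tool coordinates, whose origin is the TCP and whose axes are the tool frame's). Camera axes: x right, y down, z forward; pixel columns grow to the right and rows downward; lengths in m; the calibration is good to about 2 mm. A picture is of the moment at which its call begins: read the wrist's pose just before it. There is no depth.
- manip.close_job(): hands the job in, once; it reports no verdict.
The state is a dict: "clock": time; "q": joint angles; "joint_velocities": joint speeds; "tau": joint torques, N m; "position": TCP position; "tcp_rot": TCP orientation; "force": force on the tool from outside, world axes, zero at the start; "wrist_torque": the same for the moment, N m; "opening": finger opening in m.
Only numpy, scipy, OpenCV 4.12 (cv2) and the standard library are available. Lean on these libraries where they do the work, as an engineer would, in place of code of your own. Each camera call takes 0.05 s, during which the arm holds its last target.

## Working session

There is one attempt and no reset: what is moved stays moved. The work goes in short steps, Python scripts to look and compute and a tool call to move; the robot and the scene stay as the last step left them, time stands still between calls to the robot, and variables do not carry over. Pictures are saved under pics/ and viewed, and the job is handed in when it is done.

Besides the shell and the picture viewer there is one more tool, called in YAML: its name, and indented under it one key for each argument. arm_command: Moves the arm, as the interface text tells. Its arguments: {"type":"object","properties":{"targets":{"type":"array"}},"required":["targets"]}

```bash
mkdir -p pics
python3 - <<'E'
from cell import telemetry, optics, manip
import cv2
s=telemetry.sense(); print(s)
for n in ["scene","top","wrist"]:
    d=optics.snapshot(n)
    cv2.imwrite(f"pics/{n}0.png",cv2.resize(d["frame"][:,:,::-1],(784,588),interpolation=cv2.INTER_CUBIC))
    print(n,d["mtx"].round(1).tolist(), [d[k].round(3).tolist() for k in d if k not in("frame","mtx")])
E
```

```text
{'clock': 0.0, 'q': array([ 1.11106986e+00,  2.64779883e-01,  1.60540391e+00,  1.19955886e-05,
        1.27370305e+00, -3.68931872e-02]), 'joint_velocities': array([-1.32436729e-03, -5.96641887e-04,  1.84769981e-04,  1.50734746e-03,
        2.54236382e-05,  3.85503311e-04]), 'tau': array([ 1.88937003e-03, -5.15115631e+01, -3.67320371e+01,  1.69972022e-04,
        1.27918075e-02,  2.05081119e-05]), 'position': array([0.2766648 , 0.61492382, 0.24892782]), 'tcp_rot': array([-0.59337869,  0.59420172,  0.38324442, -0.3846424 ]), 'force': array([ 0.36099931, -0.49089556, -0.25897457]), 'wrist_torque': array([ 0.03210044,  0.04602836, -0.02221581]), 'opening': 0.08532079612893446}
scene [[443.8, 0.0, 276.4], [0.0, 443.8, 211.5], [0.0, 0.0, 1.0]] [[[0.833, -0.552, 0.028], [-0.207, -0.359, -0.91], [0.512, 0.753, -0.413]], [-0.531, 0.266, 1.149]]
top [[470.1, 0.0, 277.3], [0.0, 470.1, 216.9], [0.0, 0.0, 1.0]] [[[-0.018, -1.0, 0.022], [-0.993, 0.015, -0.116], [0.116, -0.023, -0.993]], [-0.108, 0.611, 1.674]]
wrist [[337.6, 0.0, 279.3], [0.0, 337.6, 209.3], [0.0, 0.0, 1.0]] [[[1.0, 0.001, 0.0, 0.001], [0.0, -0.271, 0.963, -0.124], [0.001, -0.963, -0.271, 0.069], [0.0, 0.0, 0.0, 1.0]]]
```

View pics/scene0.png

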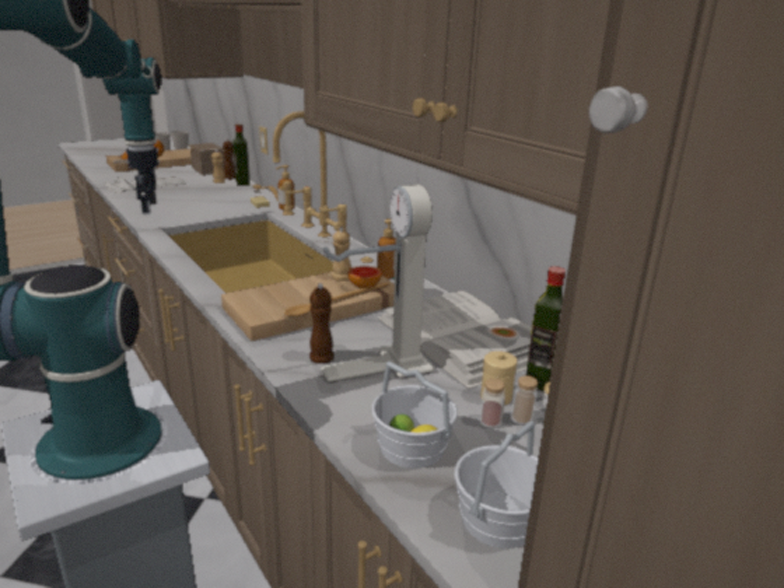

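View pics/top0.png

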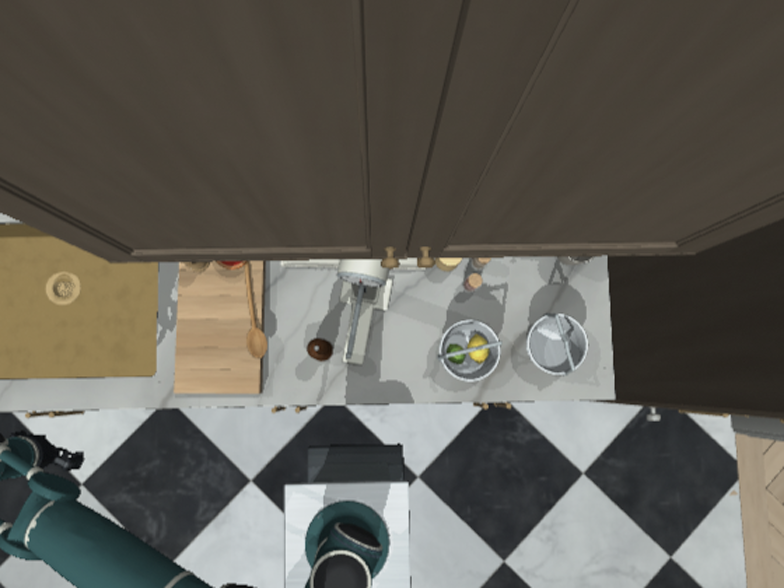

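View pics/wrist0.png

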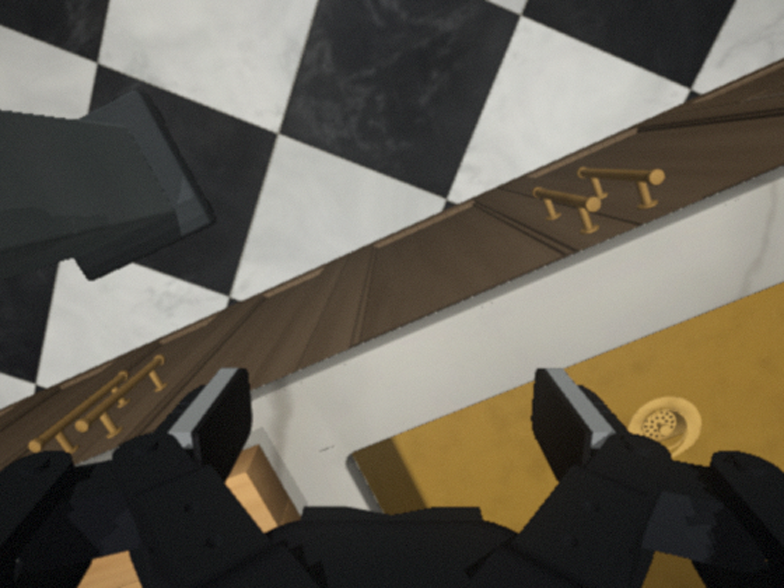

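The scene shows the fruit-filled pail at scene (414,425) / top (470,350), the mill at scene (321,325) / top (320,349), the hook at top (358,300) and the board at top (220,330). Next I'll zoom in for measurements.

```bash
cat > h.py <<'E'
from cell import telemetry, optics, manip
import cv2, numpy as np
from scipy.spatial.transform import Rotation as Rn
def cam(n):
    s=telemetry.sense(); d=optics.snapshot(n)
    if n=="wrist":
        w,x,y,z=s["tcp_rot"]; T=np.eye(4); T[:3,:3]=Rn.from_quat([x,y,z,w]).as_matrix(); T[:3,3]=s["position"]
        M=np.linalg.inv(T@d["tool_from_camera"]); d["R"]=M[:3,:3]; d["t"]=M[:3,3]
    return d
def proj(d,X):
    c=d["R"]@np.asarray(X,float)+d["t"]; p=d["mtx"]@c; return p[:2]/p[2]
def ray(d,uv):
    v=d["R"].T@np.linalg.inv(d["mtx"])@[uv[0],uv[1],1]; return -d["R"].T@d["t"], v/np.linalg.norm(v)
def atz(d,uv,z):
    o,v=ray(d,uv); return o+v*(z-o[2])/v[2]
def tri(obs):
    A=np.zeros((3,3));b=np.zeros(3)
    for d,uv in obs:
        o,v=ray(d,uv);P=np.eye(3)-np.outer(v,v);A+=P;b+=P@o
    X=np.linalg.solve(A,b); return X,[ (proj(d,X)-uv).round(1).tolist() for d,uv in obs]
def crop(d,u0,v0,u1,v1,name,k=None):
    im=d["frame"][v0:v1,u0:u1,::-1]; k=k or min(800/(u1-u0),600/(v1-v0))
    k=int(k); im=cv2.resize(im,None,fx=k,fy=k,interpolation=cv2.INTER_CUBIC)
    st=10
    for u in range((u0//st+1)*st,u1,st):
        cv2.line(im,((u-u0)*k,0),((u-u0)*k,8 if u%50 else 16),(0,0,255),1)
        if u%20==0: cv2.putText(im,str(u),((u-u0)*k-10,26),0,.4,(0,0,255),1)
    for v in range((v0//st+1)*st,v1,st):
        cv2.line(im,(0,(v-v0)*k),(8,(v-v0)*k),(0,0,255),1)
        if v%20==0: cv2.putText(im,str(v),(10,(v-v0)*k+4),0,.4,(0,0,255),1)
    cv2.imwrite("pics/"+name,im); print(name,im.shape)
E
python3 - <<'E'
from h import *
t=cam("top"); s=cam("scene")
crop(t,115,170,375,290,"t1.png"); crop(s,205,120,385,330,"s1.png")
E
```

```text
t1.png (360, 780, 3)
s1.png (420, 360, 3)
```

Run:
```python
from h import *
t=cam("top"); s=cam("scene")
crop(t,205,175,365,280,"t2.png",5); crop(s,215,120,335,280,"s2.png",4);crop(s,225,240,355,340,"s3.png",6)
```

```text
t2.png (525, 800, 3)
s2.png (640, 480, 3)
s3.png (600, 780, 3)
```

View pics/t2.png

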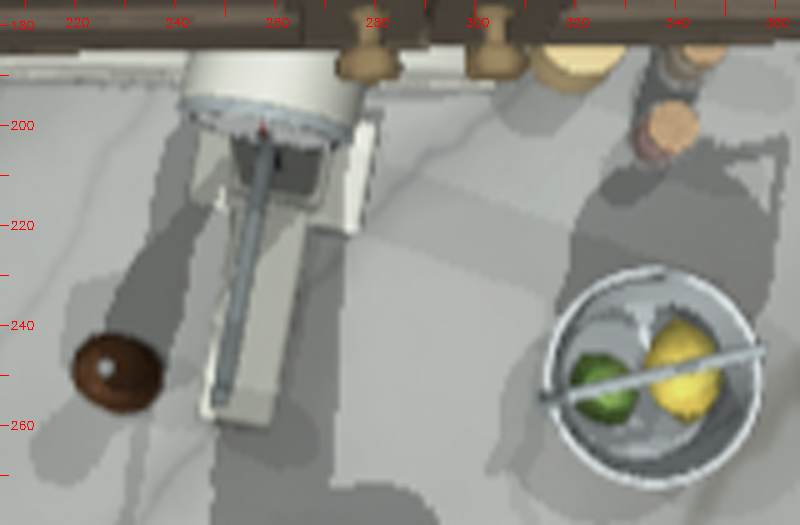

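View pics/s2.png

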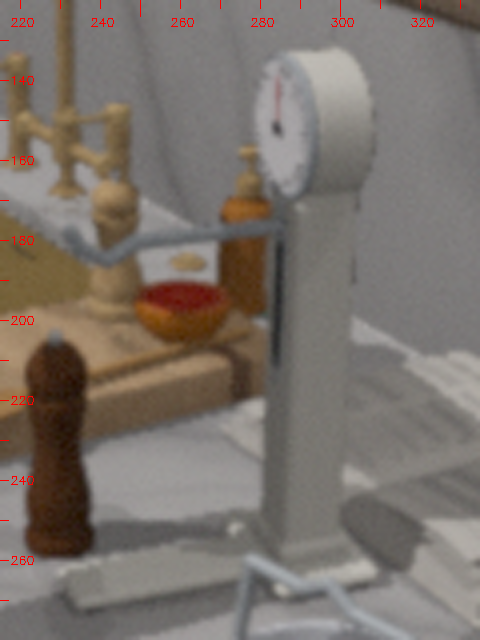

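View pics/s3.png

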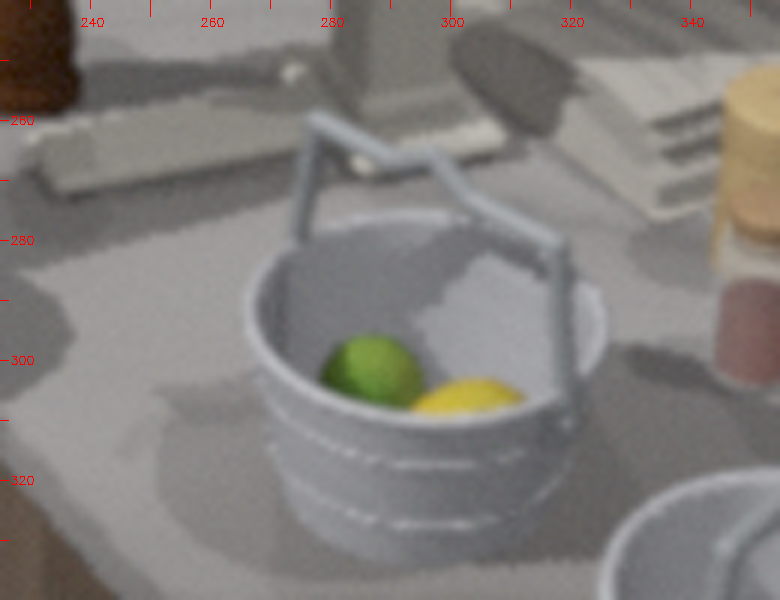

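View pics/t1.png

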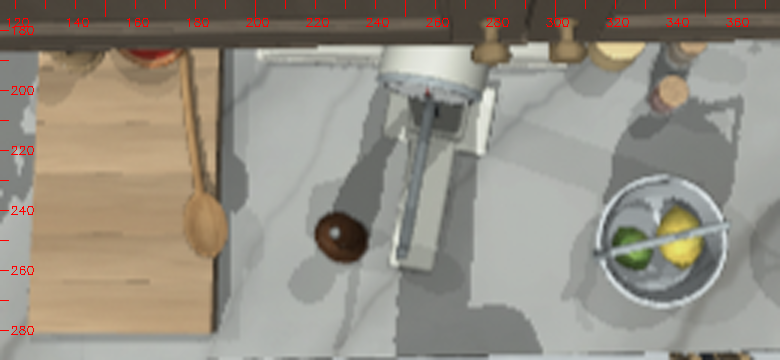

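Run:
```python
from h import *
np.set_printoptions(precision=4,suppress=True)
t=cam("top"); s=cam("scene")
for n,a,b in [("tip",(248.9,254.8),(232.5,178.3)),("root",(257,205),(284,177)),("knob",(226,248.5),(229,205)),("cornL",(313.5,254.5),(278,260)),("cornR",(357.5,245),(318,280)),("kink",(336,250),(297,265.5))]:
    print(n,*tri([(t,a),(s,b)]))
print("tip z.299",atz(t,(248.9,254.8),.299),atz(s,(232.5,178.3),.299)," saddle scene",atz(s,(241.5,184.5),.275))
for n,u in [("nl",(125.5,280)),("nr",(186,280.5)),("fr",(187.5,185)),("spoonnear",(182,258)),("spoonleft",(176,243))]: print(n,atz(t,u,.041))
print("foot front",atz(t,(245,258),.015),atz(t,(259,260),.015), "back",atz(t,(251.5,215),.015),atz(t,(266,217),.015))
# rim centre
print("rim",atz(t,((314+358)/2,(229+272)/2),.085), "mill top",atz(t,(228.5,249),.158),"foot scene",atz(s,(229.7,256),0))
```

```text
tip [ 0.4636 -0.0229  0.2987] [[0.1, -0.1], [-0.1, 0.0]]
root [ 0.6197 -0.0499  0.2834] [[0.3, -0.4], [-0.5, 0.0]]
knob [0.4911 0.0562 0.1809] [[0.2, -0.4], [-0.5, 0.0]]
cornL [ 0.4718 -0.2389  0.1408] [[0.9, -1.6], [-2.4, 0.1]]
cornR [ 0.4956 -0.3841  0.1533] [[0.0, -0.0], [-0.0, 0.0]]
kink [ 0.4824 -0.3117  0.1591] [[0.5, -0.8], [-1.4, 0.1]]
tip z.299 [ 0.4633 -0.0228  0.299 ] [ 0.4636 -0.0238  0.299 ]  saddle scene [ 0.4924 -0.0238  0.275 ]
nl [0.391  0.4255 0.041 ]
nr [0.3854 0.2116 0.041 ]
fr [0.7304 0.2079 0.041 ]
spoonnear [0.4655 0.2263 0.041 ]
spoonleft [0.5195 0.248  0.041 ]
foot front [0.4624 0.0024 0.015 ] [ 0.4543 -0.0485  0.015 ] back [ 0.6199 -0.0231  0.015 ] [ 0.6117 -0.0764  0.015 ]
rim [ 0.4811 -0.3207  0.085 ] mill top [0.489  0.0506 0.158 ] foot scene [0.492  0.0558 0.    ]
```

Run:
```python
from h import *
np.set_printoptions(precision=4,suppress=True)
s=telemetry.sense(); w,x,y,z=s["tcp_rot"]; R=Rn.from_quat([x,y,z,w]); print(R.as_matrix())
a=-0.17
# wanted: tool y down, tool x along +-hook axis
for sg in(1,-1):
    X=sg*np.array([np.cos(a),np.sin(a),0]);Y=np.array([0,0,-1.]);Z=np.cross(X,Y)
    T=Rn.from_matrix(np.c_[X,Y,Z]); print(sg,"Z",Z,(T*R.inv()).as_rotvec())
```

```text
[[ 0.4103 -0.0001 -0.9119]
 [ 0.9119 -0.0002  0.4103]
 [-0.0002 -1.      0.    ]]
1 Z [0.1692 0.9856 0.    ] [ 0.0001 -0.0002 -1.318 ]
-1 Z [-0.1692 -0.9856 -0.    ] [0.0002 0.0001 1.8236]
```

arm_command:
  targets:
    - [[1, 0.0178, -0.0468, 0.005, 0, 0, -0.11], [1, 0.0178, -0.0468, 0.005, 0, 0, -0.11], [1, 0.0178, -0.0468, 0.005, 0, 0, -0.11], [1, 0.0178, -0.0468, 0.005, 0, 0, -0.11], [1, 0.0178, -0.0468, 0.005, 0, 0, -0.11], [1, 0.0178, -0.0468, 0.005, 0, 0, -0.11], [1, 0.0178, -0.0468, 0.005, 0, 0, -0.11], [1, 0.0178, -0.0468, 0.005, 0, 0, -0.11], [1, 0.0178, -0.0468, 0.005, 0, 0, -0.11], [1, 0.0178, -0.0468, 0.005, 0, 0, -0.11], [1, 0.0178, -0.0468, 0.005, 0, 0, -0.11], [1, 0, 0, 0, 0, 0, 0]]

```text
clock: 1.95
position: [0.4739, 0.098, 0.3061]
tcp_rot: [-0.707, 0.707, -0.023, 0.024]
force: [-0.4, -0.4, 0.3]
opening: 0.0856
```

Run:
```python
from h import *
d=cam("wrist"); crop(d,0,0,560,420,"w1.png",1)
for X in [(0.49,0.054,0.158),(0.49,0.054,0.19),(0.492,0.056,0),(0.491,-0.028,.275),(0.4636,-.0235,.299)]: print(X,proj(d,X))
```

```text
w1.png (420, 560, 3)
(0.49, 0.054, 0.158) [301.06244173 249.03547907]
(0.49, 0.054, 0.19) [303.70504001 264.92937498]
(0.492, 0.056, 0) [294.82220665 201.30132709]
(0.491, -0.028, 0.275) [321.97736722 451.65813036]
(0.4636, -0.0235, 0.299) [275.32206189 491.70547106]
```

View pics/w1.png

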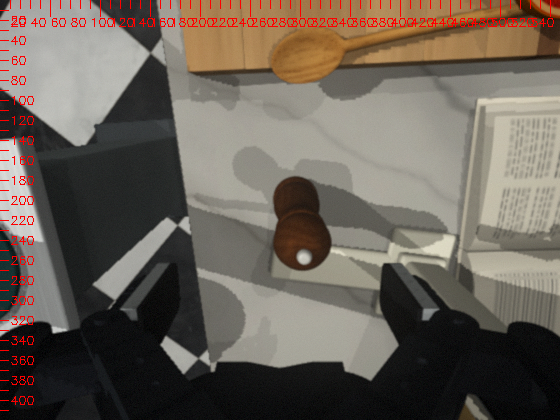

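Run:
```python
from h import *
d=cam("wrist"); t=cam("top"); s=cam("scene")
print(tri([(t,(226,248.5)),(s,(229,205)),(d,(304.5,257))]))
print(tri([(t,(226,248.5)),(d,(304.5,257))]),atz(d,(304.5,257),.19),atz(d,(302,241),.158))
```

```text
(array([0.49114034, 0.0570867 , 0.18001502]), [[-0.0, -0.4], [-0.6, 0.2], [0.6, 1.1]])
(array([0.49030946, 0.05718047, 0.17798338]), [[-0.0, -0.2], [-0.6, 0.0]]) [0.49017376 0.06250401 0.19      ] [0.49038739 0.06327785 0.158     ]
```

arm_command:
  targets:
    - [[1, 0.008, -0.02, 0, 0, 0, 0], [1, 0.008, -0.02, 0, 0, 0, 0], [1, 0, 0, -0.03, 0, 0, 0], [1, 0, 0, -0.03, 0, 0, 0], [1, 0, 0, -0.03, 0, 0, 0], [1, 0, 0, -0.03, 0, 0, 0], [1, 0, 0, -0.025, 0, 0, 0], [1, 0, 0, 0, 0, 0, 0], [1, 0, 0, 0, 0, 0, 0]]

```text
clock: 3.28
position: [0.4892, 0.0617, 0.1612]
tcp_rot: [0.707, -0.707, 0.021, -0.022]
force: [0.3, 0.8, 0.4]
opening: 0.0852
```

Run:
```python
from h import *
d=cam("wrist"); crop(d,0,0,560,420,"w2.png",1)
print(telemetry.sense()["position"])
```

```text
w2.png (420, 560, 3)
[0.48966282 0.06150093 0.16170262]
```

View pics/w2.png

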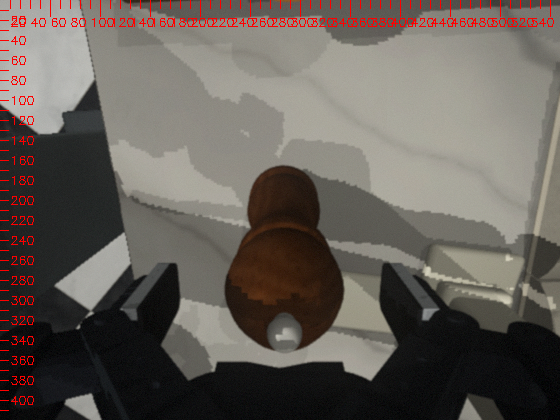

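Run:
```python
from h import *
d=cam("wrist")
print([atz(d,(285,333),z) for z in(.18,.185,.19)], proj(d,(.49,.058,.158)),proj(d,(.49,.0615,.158)))
```

```text
[array([0.49114871, 0.05463309, 0.18      ]), array([0.49125535, 0.05824144, 0.185     ]), array([0.49136198, 0.06184978, 0.19      ])] [280.86917251 293.77936458] [280.37960246 286.32064255]
```

arm_command:
  targets:
    - [[0.4, 0.001, 0, -0.003, 0, 0, 0], [0.4, 0, 0, 0, 0, 0, 0], [0.4, 0, 0, 0, 0, 0, 0], [0.4, 0, 0, 0, 0, 0, 0], [0.4, 0, 0, 0, 0, 0, 0], [0.4, 0, 0, 0, 0, 0, 0]]

```text
clock: 4.12
position: [0.4904, 0.0607, 0.1583]
tcp_rot: [0.707, -0.707, 0.021, -0.022]
force: [0.2, -0.3, 5.4]
opening: 0.0462
```

arm_command:
  targets:
    - [[0.3, 0, 0, 0.0, 0, 0, 0], [0.3, 0, 0, 0.01, 0, 0, 0], [0.3, 0, 0, 0.02, 0, 0, 0], [0.3, 0, 0, 0.025, 0, 0, 0], [0.3, 0, 0, 0.025, 0, 0, 0], [0.3, 0, 0, 0.01, 0, 0, 0], [0.3, 0, 0, 0, 0, 0, 0]]

```text
clock: 5.0
position: [0.49, 0.0608, 0.2476]
tcp_rot: [0.707, -0.707, 0.022, -0.022]
force: [-0.0, 0.3, -1.8]
opening: 0.0461
```

Run:
```python
from h import *
s=cam("scene"); crop(s,160,80,360,230,"s4.png",4)
d=cam("wrist"); crop(d,0,0,560,420,"w3.png",1)
```

```text
s4.png (600, 800, 3)
w3.png (420, 560, 3)
```

View pics/s4.png

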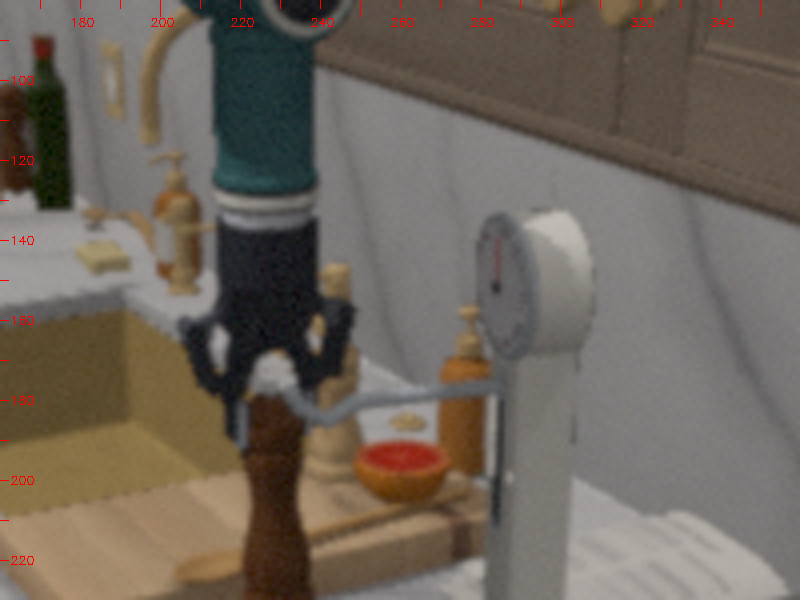

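View pics/w3.png

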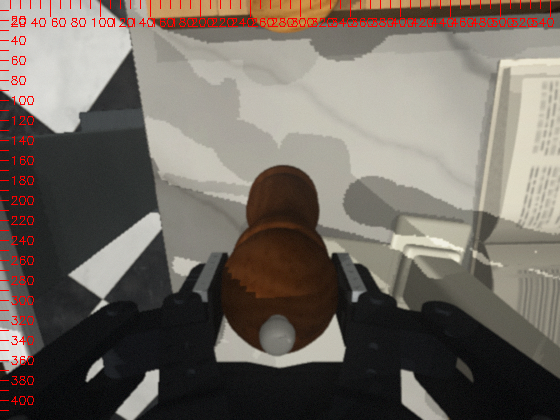

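arm_command:
  targets:
    - [[0.3, 0, 0.015, 0, 0, 0, 0], [0.3, -0.001, 0.03, 0, 0, 0, 0], [0.3, -0.002, 0.04, 0, 0, 0, 0], [0.3, -0.002, 0.045, 0, 0, 0, 0], [0.3, -0.002, 0.045, 0, 0, 0, 0], [0.3, -0.002, 0.045, 0, 0, 0, 0], [0.3, -0.001, 0.035, 0, 0, 0, 0], [0.3, 0, 0.02, 0, 0, 0, 0], [0.3, 0, 0, -0.015, 0, 0, 0], [0.3, 0, 0, -0.015, 0, 0, 0], [0.3, 0, 0, -0.01, 0, 0, 0], [0.3, 0, 0, 0, 0, 0, 0]]

```text
clock: 6.6
position: [0.479, 0.3342, 0.2054]
tcp_rot: [-0.706, 0.707, -0.023, 0.021]
force: [0.4, -0.5, -2.7]
opening: 0.0464
```

Run:
```python
from h import *
s=cam("scene"); crop(s,130,100,330,250,"s5.png",4)
d=cam("wrist"); crop(d,0,0,560,420,"w4.png",1)
print(telemetry.sense())
```

```text
s5.png (600, 800, 3)
w4.png (420, 560, 3)
{'clock': 6.7, 'q': array([ 5.66986861e-01,  1.26823357e-01,  1.84762562e+00, -6.09145863e-05,
        1.16716615e+00,  6.30008260e-01]), 'joint_velocities': array([ 0.0042412 , -0.00821125, -0.01638716, -0.00124895,  0.00033945,
       -0.00095987]), 'tau': array([-1.74525456e-02, -4.28650904e+01, -3.55726004e+01, -2.78922606e-03,
        4.01784049e-02, -7.11924804e-04]), 'position': array([0.48001148, 0.33513285, 0.20730842]), 'tcp_rot': array([-0.70673518,  0.70677686, -0.02226469,  0.02227388]), 'force': array([ 0.35257412, -0.02841788, -1.70659209]), 'wrist_torque': array([ 0.0228463 ,  0.00529303, -0.01033994]), 'opening': 0.04624181285986802}
```

View pics/s5.png

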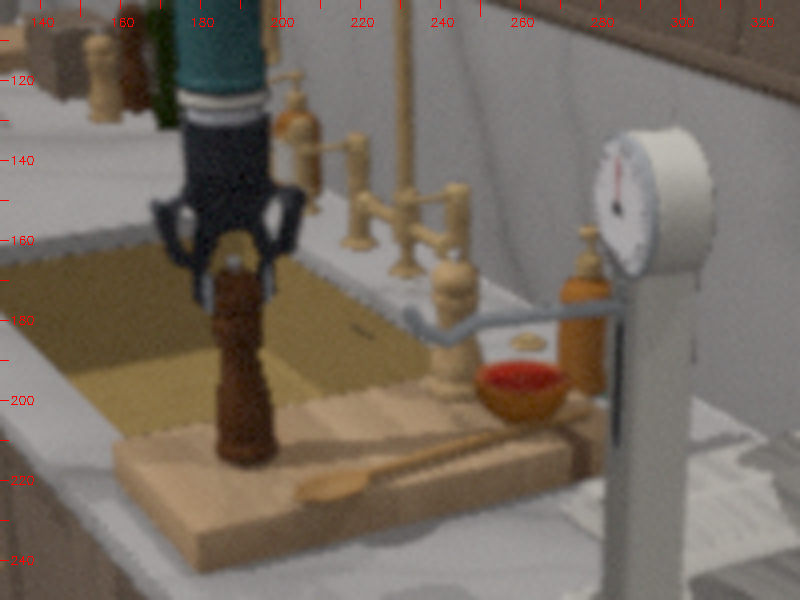

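View pics/w4.png

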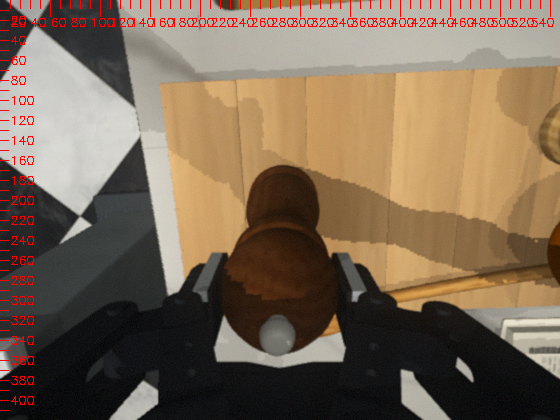

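arm_command:
  targets:
    - [[0.3, 0, 0, -0.002, 0, 0, 0], [0.3, 0, 0, -0.002, 0, 0, 0], [0.3, 0, 0, -0.002, 0, 0, 0], [0.3, 0, 0, 0, 0, 0, 0]]

```text
clock: 7.2
position: [0.4796, 0.3357, 0.2011]
tcp_rot: [-0.707, 0.707, -0.022, 0.022]
force: [0.0, 0.2, -1.7]
opening: 0.0468
```

arm_command:
  targets:
    - [[0.3, 0, 0, -0.001, 0, 0, 0], [0.3, 0, 0, -0.001, 0, 0, 0], [0.3, 0, 0, 0, 0, 0, 0]]

```text
clock: 7.58
position: [0.4798, 0.3358, 0.1994]
tcp_rot: [0.707, -0.707, 0.022, -0.022]
force: [1.2, 0.5, -1.2]
opening: 0.0463
```

arm_command:
  targets:
    - [[0.3, 0, 0, -0.001, 0, 0, 0], [0.3, 0, 0, 0, 0, 0, 0]]

```text
clock: 7.82
position: [0.4801, 0.336, 0.1993]
tcp_rot: [0.707, -0.706, 0.022, -0.022]
force: [-1.0, -0.4, 4.3]
opening: 0.0462
```

arm_command:
  targets:
    - [[0.6, 0, 0, 0, 0, 0, 0], [0.7, 0, 0, 0, 0, 0, 0], [0.8, 0, 0, 0, 0, 0, 0], [1, 0, 0, 0, 0, 0, 0], [1, 0, 0, 0, 0, 0, 0], [1, 0, 0, 0, 0, 0, 0], [1, 0, 0, 0.03, 0, 0, 0], [1, 0, 0, 0.05, 0, 0, 0], [1, 0, 0, 0.05, 0, 0, 0], [1, 0, 0, 0.04, 0, 0, 0]]

```text
clock: 9.07
position: [0.48, 0.3359, 0.3709]
tcp_rot: [0.707, -0.706, 0.021, -0.023]
force: [0.3, 0.5, -0.1]
opening: 0.085
```

Run:
```python
from h import *
s=cam("scene"); crop(s,130,100,330,250,"s6.png",4)
```

```text
s6.png (600, 800, 3)
```

View pics/s6.png

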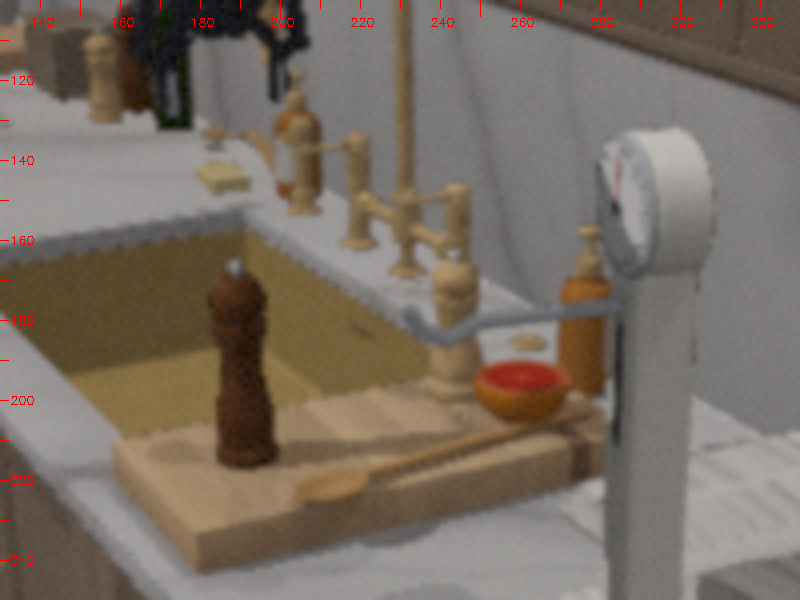

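arm_command:
  targets:
    - [[1, -0.015, -0.054, 0, 0, 0, 0.019], [1, -0.015, -0.054, 0, 0, 0, 0.019], [1, -0.015, -0.054, 0, 0, 0, 0.019], [1, -0.015, -0.054, 0, 0, 0, 0.019], [1, 0, -0.054, 0, 0, 0, 0.019], [1, 0, -0.054, 0, 0, 0, 0.019], [1, 0, -0.054, 0, 0, 0, 0.019], [1, 0, -0.054, 0, 0, 0, 0.019], [1, 0.015, -0.054, 0, 0, 0, 0.019], [1, 0.015, -0.054, -0.01, 0, 0, 0.019], [1, 0.015, -0.054, -0.03, 0, 0, 0.019], [1, 0.015, -0.054, -0.03, 0, 0, 0.019]]

```text
clock: 10.62
position: [0.4797, -0.3125, 0.2989]
tcp_rot: [-0.704, 0.705, 0.059, -0.058]
force: [1.3, -0.6, 0.3]
opening: 0.0852
```

arm_command:
  targets:
    - [[1, 0, 0, 0, 0, 0, 0], [1, 0, 0, 0, 0, 0, 0]]

```text
clock: 10.88
position: [0.4791, -0.3102, 0.299]
tcp_rot: [0.705, -0.704, -0.058, 0.059]
force: [0.3, -0.4, 0.9]
opening: 0.0854
```

Run:
```python
from h import *
d=cam("wrist"); crop(d,0,0,560,420,"w5.png",1)
k=np.array([.482,-.3145,.162]); y=np.array([-.162,.987,0])
for o in(0,.038,-.038,.066,-.066): print(o,proj(d,k+y*o-[0,0,.012*(o!=0)]))
```

```text
w5.png (420, 560, 3)
0 [282.04136361 210.46765895]
0.038 [282.19474151 161.10139146]
-0.038 [281.69576651 248.82957501]
0.066 [282.39804352 125.35748561]
-0.066 [281.52909579 278.13308681]
```

View pics/w5.png

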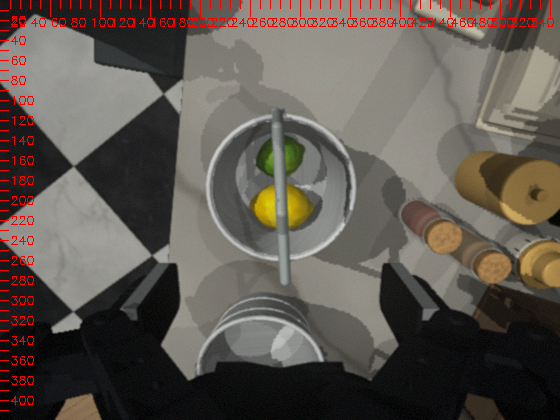

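Run:
```python
from h import *
d=cam("wrist"); crop(d,230,95,340,295,"w6.png",3)
k=np.array([.482,-.3145,.162]); y=np.array([-.162,.987,0])
for o,z in((0.075,.085),(.071,.15),(-.075,.085),(-.071,.15)): print(o,proj(d,k+y*o-[0,0,.162-z]))
c=np.array([.482,-.3145,.085]); print("rim edges", [proj(d,c+np.array([a,b,0])).round(0).tolist() for a,b in((.075,0),(-.075,0),(0,.075),(0,-.075))])
```

```text
w6.png (600, 330, 3)
0.075 [281.27601735 113.68436758]
0.071 [281.78030512 118.84446778]
-0.075 [280.47541692 257.28717361]
-0.071 [280.79906633 282.70232202]
rim edges [[352.0, 201.0], [208.0, 178.0], [294.0, 115.0], [269.0, 256.0]]
```

View pics/w6.png

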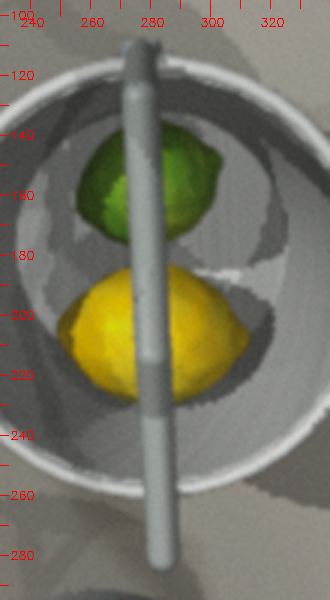

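Run:
```python
from h import *
d=cam("wrist")
a=atz(d,(276.3,125),.15);b=atz(d,(284,275),.15);m=atz(d,(280,215),.162); print(a,b,m,np.arctan2(-(a-b)[0],(a-b)[1]))
c=a+(b-a)*.5; print(c, "bail right near", [atz(d,(282.5,250),.15)])
s=telemetry.sense();w,x,y,z=s["tcp_rot"];R=Rn.from_quat([x,y,z,w]).as_matrix();print(R,s["position"])
```

```text
[ 0.46734791 -0.24968777  0.15      ] [ 0.49552597 -0.3768585   0.15      ] [ 0.48198548 -0.31871887  0.162     ] 0.2180536481427066
[ 0.48143694 -0.31327314  0.15      ] bail right near [array([ 0.49013417, -0.35339907,  0.15      ])]
[[ 0.98605478  0.00211187 -0.16640768]
 [ 0.16641054 -0.00125836  0.98605575]
 [ 0.00187302 -0.99999698 -0.00159225]] [ 0.47967112 -0.30959954  0.30089597]
```

arm_command:
  targets:
    - [[1, 0.005, -0.0217, 0, 0, 0, 0.025], [1, 0.0055, -0.0217, 0, 0, 0, 0.025], [1, 0, 0, -0.04, 0, 0, 0], [1, 0, 0, -0.04, 0, 0, 0], [1, 0, 0, -0.03, 0, 0, 0], [1, 0, 0, -0.025, 0, 0, 0], [1, 0, 0, 0, 0, 0, 0], [1, 0, 0, 0, 0, 0, 0]]

```text
clock: 12.02
position: [0.4908, -0.3539, 0.1664]
tcp_rot: [-0.702, 0.704, 0.077, -0.076]
force: [0.1, 0.0, -0.1]
opening: 0.0853
```

Run:
```python
from h import *
d=cam("wrist"); crop(d,0,0,560,420,"w7.png",1)
print(telemetry.sense()["position"])
k=np.array([.482,-.316,.162]); y=np.array([-.216,.976,0])
for o in(0,.02,-.02,-.038,-.066,.066): print(o,proj(d,k+y*o-[0,0,.012*(o!=0)]))
```

```text
w7.png (420, 560, 3)
[ 0.4910029  -0.3542029   0.16674755]
0 [277.95805388 195.76916044]
0.02 [277.95273431 141.16268719]
-0.02 [278.06120814 233.57640751]
-0.038 [278.1049861 270.8728086]
-0.066 [278.16777813 324.36814908]
0.066 [277.80457933  14.94282451]
```

View pics/w7.png

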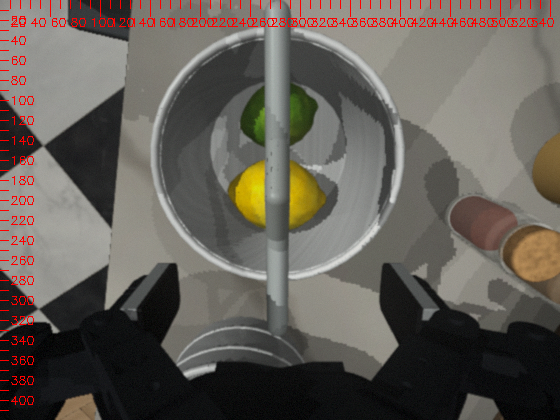

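arm_command:
  targets:
    - [[1, 0, 0, -0.0165, 0, 0, 0], [0.5, 0, 0, 0, 0, 0, 0], [0.2, 0, 0, 0, 0, 0, 0], [0, 0, 0, 0, 0, 0, 0], [0, 0, 0, 0, 0, 0, 0], [0, 0, 0, 0, 0, 0, 0], [0, 0, 0, 0, 0, 0, 0], [0, 0, 0, 0, 0, 0, 0]]

```text
clock: 13.08
position: [0.4898, -0.3541, 0.1482]
tcp_rot: [-0.703, 0.703, 0.076, -0.076]
force: [-1.2, -0.7, 2.1]
opening: 0.0079
```

Run:
```python
from h import *
d=cam("wrist"); crop(d,0,0,560,420,"w8.png",1)
print(telemetry.sense())
```

```text
w8.png (420, 560, 3)
{'clock': 13.125, 'q': array([-6.66989021e-01,  2.14338489e-01,  1.86156658e+00, -2.79689290e-04,
        1.06513919e+00, -8.82858764e-01]), 'joint_velocities': array([ 0.00172366,  0.00085394, -0.0008282 ,  0.00216098, -0.00078914,
       -0.00069933]), 'tau': array([ 7.38915615e-01, -4.40274131e+01, -3.26814222e+01,  3.53618329e-01,
       -2.40401505e-01, -5.16709100e-03]), 'position': array([ 0.48983069, -0.35408591,  0.1481733 ]), 'tcp_rot': array([-0.70278924,  0.70318419,  0.07629896, -0.07614298]), 'force': array([-1.247786  , -0.00816689,  2.61821723]), 'wrist_torque': array([-0.07717154,  0.21967498, -0.02608144]), 'opening': 0.007875856702568152}
```

View pics/w8.png

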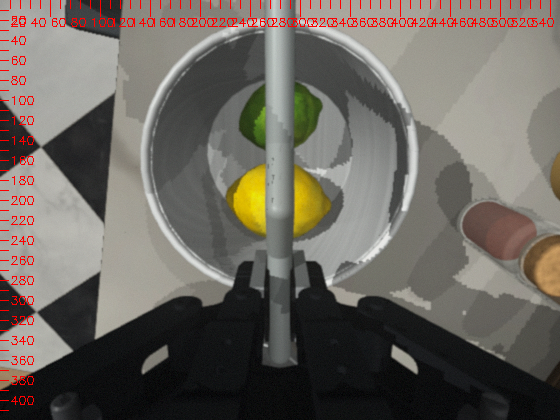

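arm_command:
  targets:
    - [[0, 0, 0, 0.003, 0, 0, 0], [0, 0, 0, 0.006, 0, 0, 0], [0, 0, 0, 0.012, 0, 0, 0], [0, 0, 0, 0.015, 0, 0, 0], [0, 0, 0, 0.01, 0, 0, 0], [0, 0, 0, 0.004, 0, 0, 0], [0, 0, 0, 0, 0, 0, 0], [0, 0, 0, 0, 0, 0, 0]]

```text
clock: 14.12
position: [0.4894, -0.3536, 0.1972]
tcp_rot: [0.703, -0.703, -0.076, 0.077]
force: [0.2, 1.1, -7.7]
opening: 0.008
```

Run:
```python
from h import *
d=cam("wrist"); crop(d,0,0,560,420,"w9.png",1)
s=cam("scene"); crop(s,210,190,410,340,"s9.png",4)
s=telemetry.sense();print(s["position"],s["force"],s["wrist_torque"],s["opening"])
```

```text
w9.png (420, 560, 3)
s9.png (600, 800, 3)
[ 0.48937813 -0.35352588  0.19703744] [-0.01468796 -0.35256768 -7.10009296] [-0.22493463 -0.08192628 -0.07069075] 0.008425591915471384
```

View pics/w9.png

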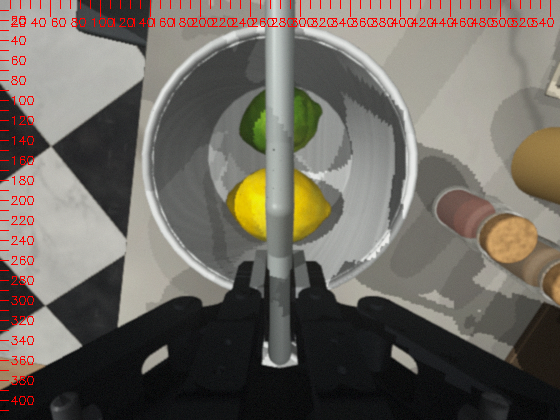

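View pics/s9.png

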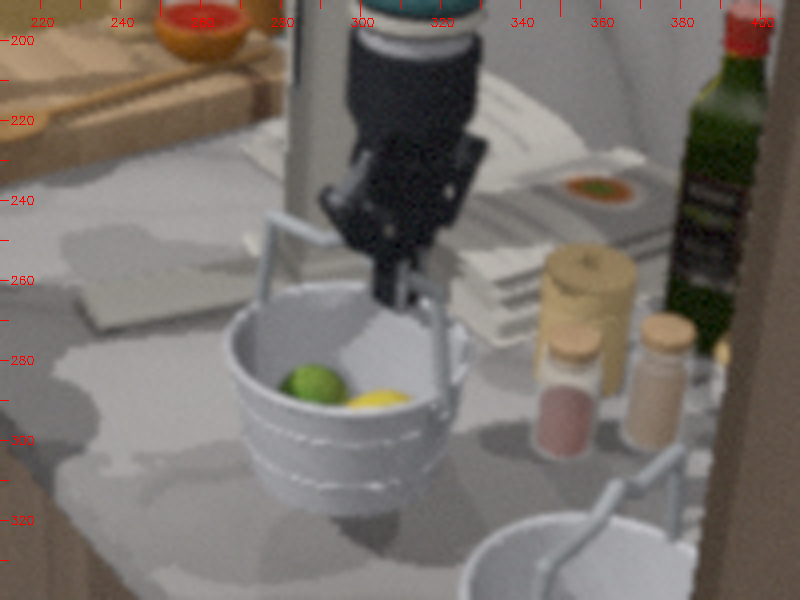

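arm_command:
  targets:
    - [[0, 0, 0, 0.01, 0, 0, 0], [0, -0.002, 0, 0.018, 0, 0, 0], [0, -0.005, 0, 0.022, 0, 0, 0], [0, -0.01, 0.003, 0.022, 0, 0, -0.02], [0, -0.012, 0.008, 0.02, 0, 0, -0.03], [0, -0.012, 0.014, 0.014, 0, 0, -0.04], [0, -0.012, 0.02, 0.008, 0, 0, -0.04], [0, -0.01, 0.025, 0, 0, 0, -0.04], [0, -0.008, 0.028, 0, 0, 0, -0.04], [0, -0.005, 0.028, 0, 0, 0, -0.04], [0, -0.003, 0.028, 0, 0, 0, -0.04], [0, 0, 0.028, 0, 0, 0, -0.04]]

```text
clock: 15.72
position: [0.4105, -0.1711, 0.3137]
tcp_rot: [-0.706, 0.706, -0.04, 0.042]
force: [0.4, -0.3, -6.6]
opening: 0.0081
```

arm_command:
  targets:
    - [[0, 0, 0.028, 0, 0, 0, -0.03], [0, 0, 0.028, 0, 0, 0, -0.026], [0, 0, 0.024, 0, 0, 0, 0], [0, 0, 0.019, 0, 0, 0, 0], [0, 0, 0.013, 0, 0, 0, 0], [0, 0, 0.006, 0, 0, 0, 0], [0, 0, 0.002, 0, 0, 0, 0], [0, 0, 0, 0, 0, 0, 0], [0, 0, 0, 0, 0, 0, 0], [0, 0, 0, 0, 0, 0, 0]]

```text
clock: 16.98
position: [0.4107, -0.0522, 0.3117]
tcp_rot: [-0.705, 0.705, -0.06, 0.06]
force: [-0.4, -0.7, -7.0]
opening: 0.0081
```

Run:
```python
from h import *
d=cam("wrist"); crop(d,0,0,560,420,"w10.png",1)
sc=cam("scene"); crop(sc,160,120,320,270,"s10.png",4)
t=cam("top"); crop(t,205,175,365,300,"t10.png",5)
s=telemetry.sense();print(s["position"],s["force"],s["wrist_torque"],s["opening"]);w,x,y,z=s["tcp_rot"];R=Rn.from_quat([x,y,z,w]).as_matrix();print(R)
```

```text
w10.png (420, 560, 3)
s10.png (600, 640, 3)
t10.png (625, 800, 3)
[ 0.41074397 -0.05199502  0.31172923] [-0.97709104  1.33893461 -6.6924351 ] [-0.23521462  0.00287678 -0.0172033 ] 0.007910397230704254
[[ 9.85526441e-01 -1.68170720e-04  1.69521694e-01]
 [-1.69521696e-01  5.74436086e-06  9.85526456e-01]
 [-1.66710488e-04 -9.99999986e-01 -2.28473662e-05]]
```

View pics/w10.png

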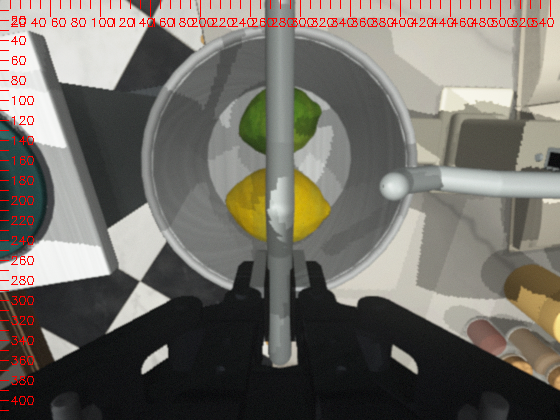

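View pics/s10.png

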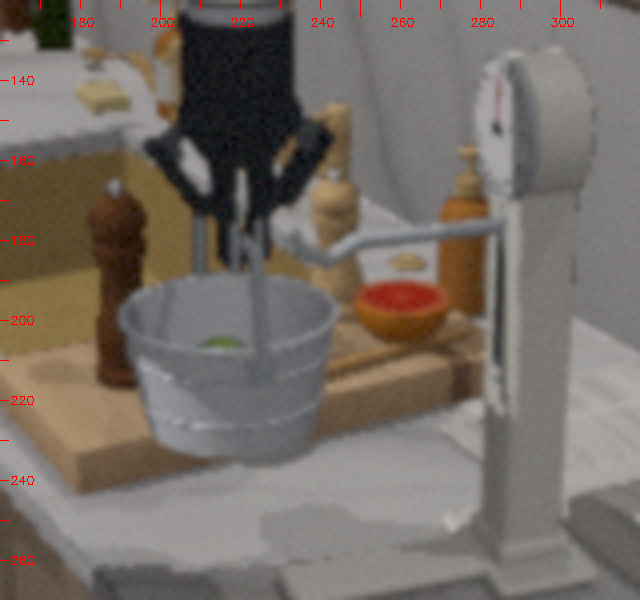

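View pics/t10.png

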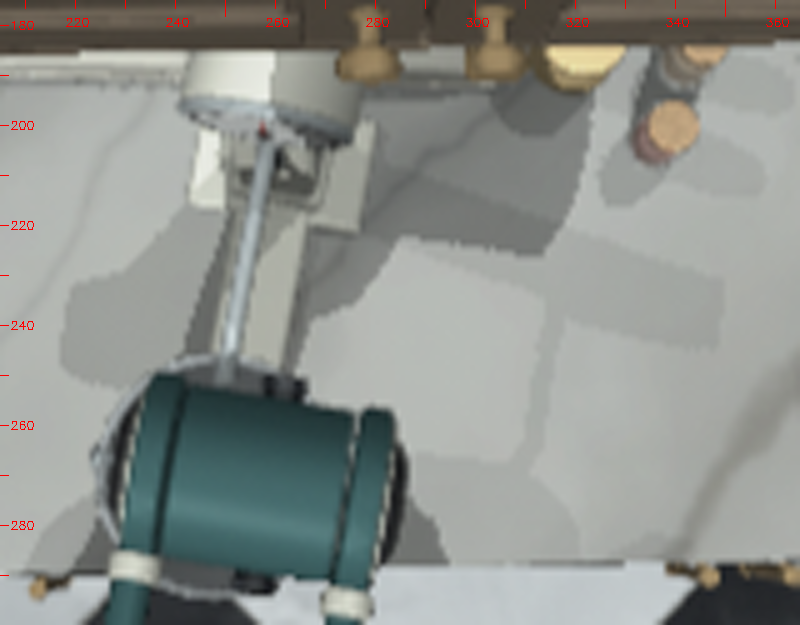

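Run:
```python
from h import *
d=cam("wrist"); crop(d,230,130,430,280,"w11.png",4); crop(d,370,140,560,240,"w12.png",4)
```

```text
w11.png (600, 800, 3)
w12.png (400, 760, 3)
```

View pics/w11.png

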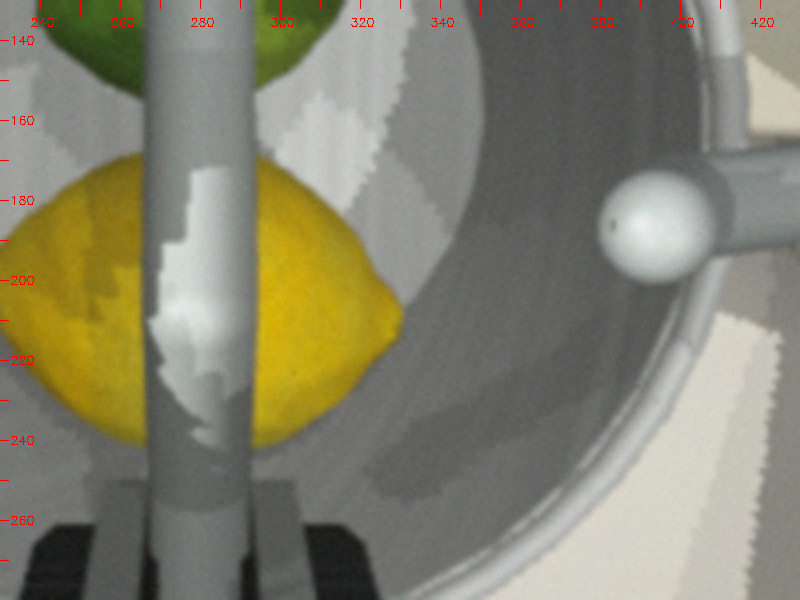

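View pics/w12.png

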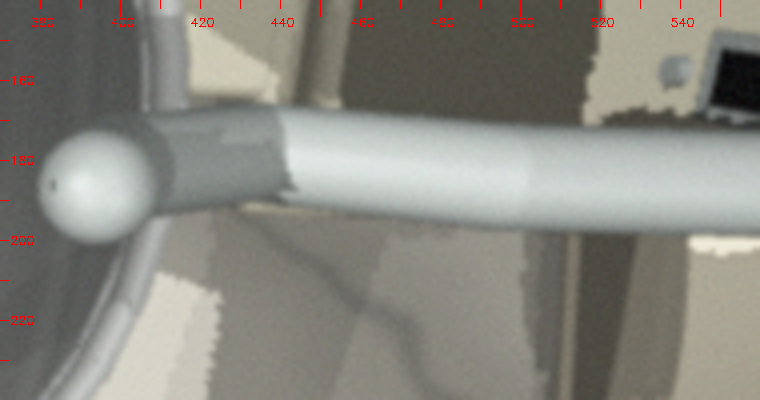

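Run:
```python
from h import *
np.set_printoptions(precision=4,suppress=True)
d=cam("wrist"); h=np.array([.9855,-.1695,0]); n=np.array([.1695,.9855,0]); S=np.array([.4905,-.028,0])
def rel(X): return (X-S)@h,(X-S)@n,X[2]
for nm,u,z in [("tip",(394,186),.299),("kinkTop",(280,208),.331),("kinkc",(280,208),.326),("foot-20",(280,257),.314+.005),("rod sad?",(440,180),.277),("rod",(500,183),.287),("rod2",(540,184),.287)]:
    X=atz(d,u,z); print(nm,X,np.round(rel(X),4))
print("exp tip",proj(d,S-.027*h+[0,0,.299]),"saddle",proj(d,S+[0,0,.275]),"root",proj(d,S+.05*h+[0,0,.287]))
```

```text
tip [ 0.4641 -0.0195  0.299 ] [-0.0275  0.0039  0.299 ]
kinkTop [ 0.4176 -0.0121  0.331 ] [-0.0745  0.0033  0.331 ]
kinkc [ 0.4174 -0.0135  0.326 ] [-0.0745  0.0019  0.326 ]
foot-20 [ 0.4139 -0.0341  0.319 ] [-0.0745 -0.019   0.319 ]
rod sad? [ 0.4926 -0.0261  0.277 ] [0.0018 0.0022 0.277 ]
rod [ 0.5146 -0.0293  0.287 ] [0.0239 0.0028 0.287 ]
rod2 [ 0.5322 -0.0328  0.287 ] [0.0419 0.0024 0.287 ]
exp tip [394.3478 195.1842] saddle [433.8771 183.793 ] root [556.855  189.1734]
```

arm_command:
  targets:
    - [[0, 0.005, -0.0009, 0, 0, 0, 0], [0, 0.0085, -0.0015, 0, 0, 0, 0], [0, 0.01, -0.0017, 0, 0, 0, 0], [0, 0.01, -0.0017, 0, 0, 0, 0], [0, 0.01, -0.0017, 0, 0, 0, 0], [0, 0.01, -0.0017, 0, 0, 0, 0], [0, 0.01, -0.0017, 0, 0, 0, 0], [0, 0.006, -0.001, 0, 0, 0, 0], [0, 0.0039, -0.0007, 0, 0, 0, 0], [0, 0, 0, 0, 0, 0, 0], [0, 0, 0, 0, 0, 0, 0]]

```text
clock: 18.6
position: [0.4839, -0.0644, 0.3117]
tcp_rot: [0.705, -0.705, 0.06, -0.06]
force: [-0.6, 0.3, -6.7]
opening: 0.0078
```

Run:
```python
from h import *
d=cam("wrist"); crop(d,200,110,400,260,"w13.png",4)
sc=cam("scene"); crop(sc,200,130,330,230,"s13.png",6)
s=telemetry.sense();print(s["position"],s["force"],s["wrist_torque"],s["opening"])
```

```text
w13.png (600, 800, 3)
s13.png (600, 780, 3)
[ 0.48389752 -0.06436291  0.31180617] [-0.20855251  0.50236851 -5.79034884] [-0.22312839  0.07002478 -0.01314555] 0.007694873638800681
```

View pics/w13.png

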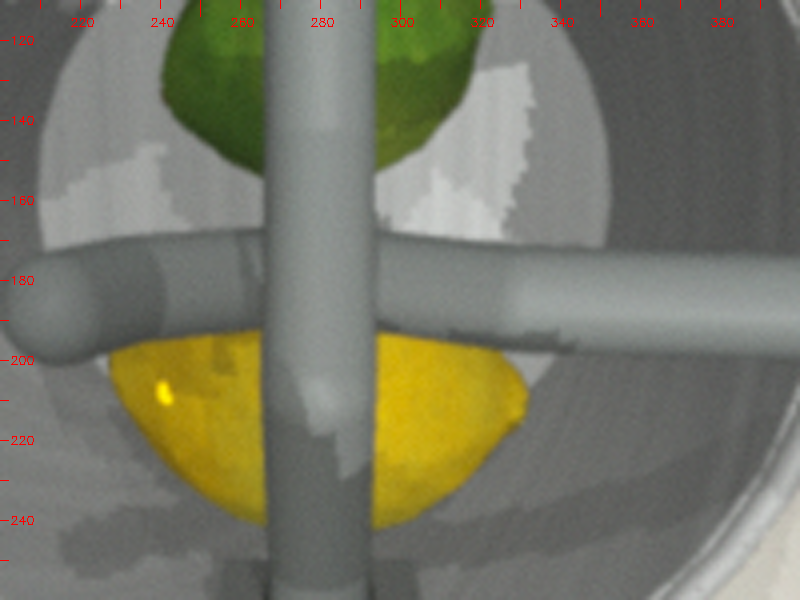

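View pics/s13.png

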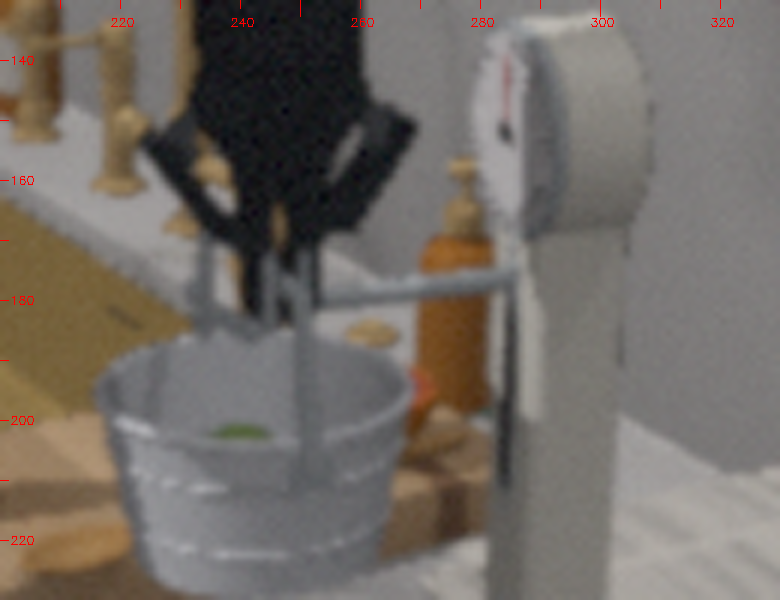

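Run:
```python
from h import *
np.set_printoptions(precision=4,suppress=True)
d=cam("wrist"); h=np.array([.9855,-.1695,0]); n=np.array([.1695,.9855,0]); S=np.array([.4905,-.028,0])
def rel(X): return (X-S)@h,(X-S)@n,X[2]
for nm,u,z in [("tip",(214,185),.299),("kinkTop",(280,209),.331),("f+20",(280,143),.319),("f-20",(280,259),.319),("bend",(328,183.5),.287)]:
    print(nm,np.round(rel(atz(d,u,z)),4))
```

```text
tip [-0.0275  0.0044  0.299 ]
kinkTop [-0.0004  0.0031  0.331 ]
f+20 [-0.0004  0.0231  0.319 ]
f-20 [-0.0003 -0.0197  0.319 ]
bend [0.0212 0.0027 0.287 ]
```

arm_command:
  targets:
    - [[0, 0, 0.0005, -0.004, 0, 0, 0], [0, 0, 0.0005, -0.006, 0, 0, 0], [0, 0, 0, -0.006, 0, 0, 0], [0, 0, 0, -0.006, 0, 0, 0], [0, 0, 0, -0.005, 0, 0, 0], [0, 0, 0, -0.003, 0, 0, 0], [0, 0, 0, -0.002, 0, 0, 0], [0, 0, 0, 0, 0, 0, 0], [0, 0, 0, 0, 0, 0, 0]]

```text
clock: 19.88
position: [0.4843, -0.0634, 0.2801]
tcp_rot: [-0.705, 0.705, -0.06, 0.06]
force: [-0.4, 0.3, -7.0]
opening: 0.0081
```

```bash
cat >> h.py <<'E'
def avg(n=8):
    F=[];T=[];P=[]
    for i in range(n):
        s=telemetry.sense();F.append(s["force"]);T.append(s["wrist_torque"]);P.append(s["position"]);optics.snapshot("wrist")
    print("F",np.mean(F,0).round(2),"sd",np.std(F,0).round(2),"T",np.mean(T,0).round(3),"P",np.mean(P,0).round(4),s["clock"])
E
python3 - <<'E'
from h import *
avg()
d=cam("wrist"); crop(d,200,110,400,260,"w14.png",4)
sc=cam("scene"); crop(sc,200,130,330,230,"s14.png",6)
E
```

```text
F [ 0.25 -0.08 -6.85] sd [0.55 0.54 0.54] T [-0.227  0.031 -0.004] P [ 0.4843 -0.0634  0.28  ] 20.225
w14.png (600, 800, 3)
s14.png (600, 780, 3)
```

View pics/w14.png

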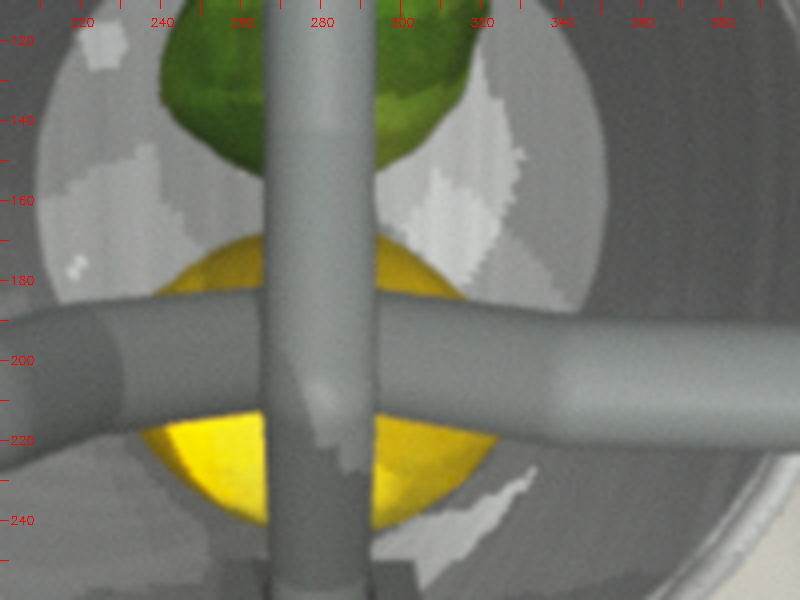

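View pics/s14.png

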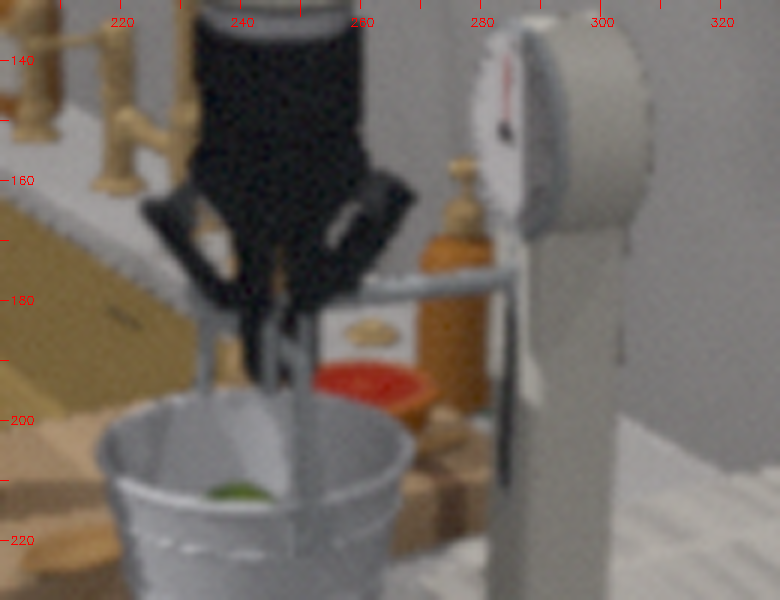

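arm_command:
  targets:
    - [[0, 0, 0, -0.002, 0, 0, 0], [0, 0, 0, -0.002, 0, 0, 0], [0, 0, 0, -0.002, 0, 0, 0], [0, 0, 0, -0.002, 0, 0, 0], [0, 0, 0, -0.002, 0, 0, 0], [0, 0, 0, -0.002, 0, 0, 0], [0, 0, 0, -0.002, 0, 0, 0], [0, 0, 0, -0.002, 0, 0, 0], [0, 0, 0, -0.001, 0, 0, 0], [0, 0, 0, 0, 0, 0, 0]]

```text
clock: 21.62
position: [0.4842, -0.0634, 0.2628]
tcp_rot: [0.705, -0.705, 0.06, -0.06]
force: [-0.3, 0.7, -6.0]
opening: 0.0083
```

Run:
```python
from h import *
avg()
d=cam("wrist"); crop(d,200,110,400,260,"w15.png",4)
```

```text
F [ 0.09  0.45 -5.69] sd [0.47 0.71 0.51] T [-0.128 -0.014 -0.019] P [ 0.4842 -0.0634  0.2629] 21.975
w15.png (600, 800, 3)
```

View pics/w15.png

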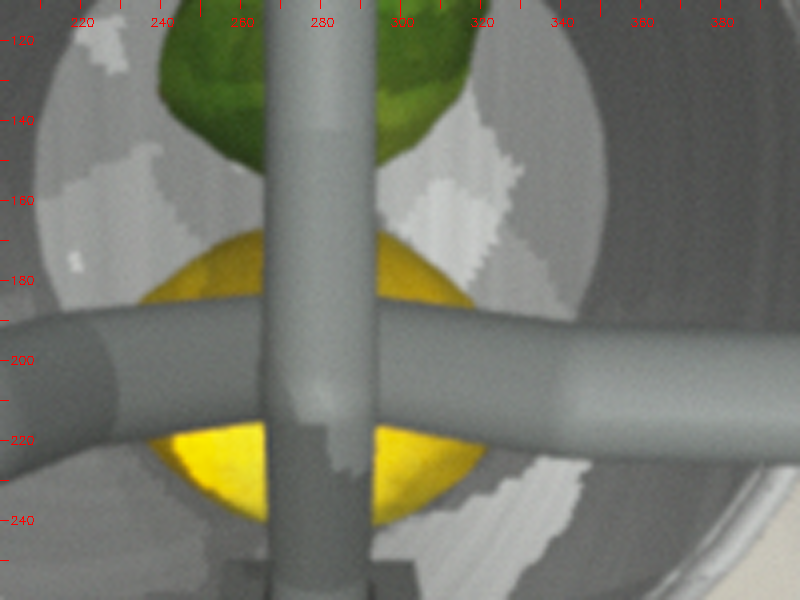

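arm_command:
  targets:
    - [[0, 0, 0, -0.0015, 0, 0, 0], [0, 0, 0, -0.0025, 0, 0, 0], [0, 0, 0, -0.003, 0, 0, 0], [0, 0, 0, -0.003, 0, 0, 0], [0, 0, 0, -0.003, 0, 0, 0], [0, 0, 0, -0.003, 0, 0, 0], [0, 0, 0, -0.003, 0, 0, 0], [0, 0, 0, -0.003, 0, 0, 0], [0, 0, 0, -0.003, 0, 0, 0], [0, 0, 0, -0.0025, 0, 0, 0], [0, 0, 0, -0.0015, 0, 0, 0], [0, 0, 0, 0, 0, 0, 0]]

```text
clock: 23.58
position: [0.4842, -0.0634, 0.2338]
tcp_rot: [0.705, -0.705, 0.06, -0.06]
force: [-0.0, 1.6, -2.4]
opening: 0.0077
```

Run:
```python
from h import *
avg()
d=cam("wrist"); crop(d,200,110,400,260,"w16.png",4)
sc=cam("scene"); crop(sc,200,130,330,250,"s16.png",5)
```

```text
F [ 0.43  0.72 -2.67] sd [0.45 0.48 0.62] T [ 0.083 -0.021 -0.021] P [ 0.4842 -0.0634  0.2339] 23.925
w16.png (600, 800, 3)
s16.png (600, 650, 3)
```

View pics/w16.png

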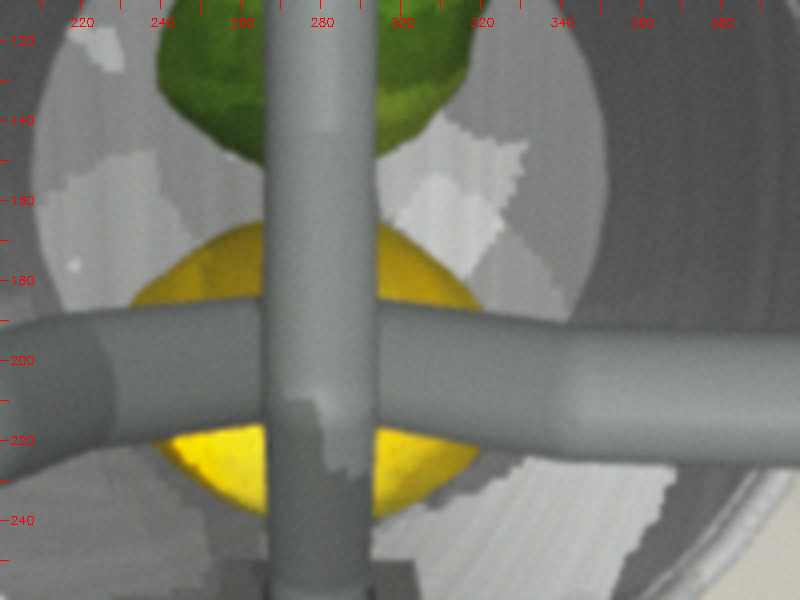

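View pics/s16.png

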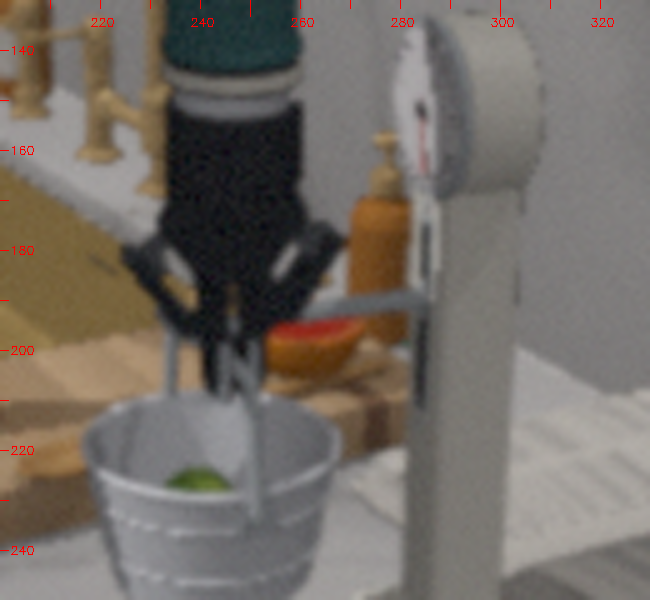

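arm_command:
  targets:
    - [[0, 0, 0, -0.0015, 0, 0, 0], [0, 0, 0, -0.0025, 0, 0, 0], [0, 0, 0, -0.003, 0, 0, 0], [0, 0, 0, -0.003, 0, 0, 0], [0, 0, 0, -0.003, 0, 0, 0], [0, 0, 0, -0.003, 0, 0, 0], [0, 0, 0, -0.0025, 0, 0, 0], [0, 0, 0, -0.002, 0, 0, 0], [0, 0, 0, -0.001, 0, 0, 0], [0, 0, 0, 0, 0, 0, 0], [0, 0, 0, 0, 0, 0, 0]]

```text
clock: 25.45
position: [0.4843, -0.0634, 0.2125]
tcp_rot: [0.705, -0.705, 0.06, -0.06]
force: [0.9, 1.1, -0.3]
opening: 0.0078
```

Run:
```python
from h import *
avg(12)
d=cam("wrist"); crop(d,200,110,400,260,"w17.png",4)
```

```text
F [ 1.02  1.71 -0.64] sd [0.52 0.47 0.52] T [ 0.258 -0.099 -0.027] P [ 0.4842 -0.0634  0.2124] 26.0
w17.png (600, 800, 3)
```

View pics/w17.png

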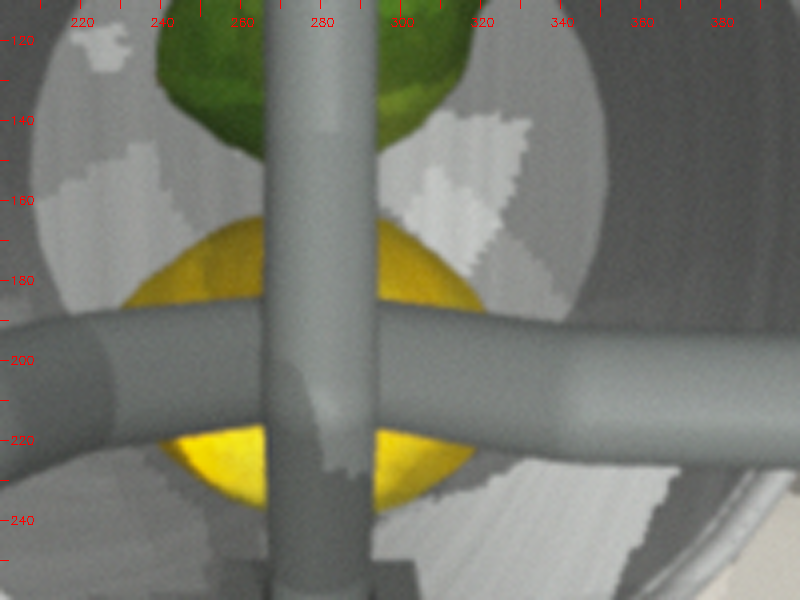

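arm_command:
  targets:
    - [[0, 0.0004, 0.0005, -0.001, 0, 0, 0], [0, 0.0004, 0.0005, -0.001, 0, 0, 0], [0, 0.0004, 0.0005, -0.001, 0, 0, 0], [0, 0, 0, 0, 0, 0, 0], [0, 0, 0, 0, 0, 0, 0]]

```text
clock: 26.72
position: [0.4846, -0.0631, 0.2089]
tcp_rot: [-0.704, 0.705, -0.061, 0.059]
force: [-2.6, -4.6, -0.8]
opening: 0.008
```

Run:
```python
from h import *
avg(12)
```

```text
F [-2.74 -4.93 -0.18] sd [0.34 0.55 0.51] T [-0.722  0.38   0.048] P [ 0.4846 -0.0631  0.2089] 27.275
```

arm_command:
  targets:
    - [[0, -0.0003, -0.0004, 0, 0, 0, 0], [0, -0.0003, -0.0004, 0, 0, 0, 0], [0, -0.0003, -0.0003, 0, 0, 0, 0], [0, 0, 0, 0, 0, 0, 0], [0, 0, 0, 0, 0, 0, 0]]

```text
clock: 27.95
position: [0.4845, -0.0631, 0.2093]
tcp_rot: [-0.704, 0.705, -0.06, 0.06]
force: [-1.1, -3.4, 0.3]
opening: 0.0081
```

Run:
```python
from h import *
avg(16)
```

```text
F [-1.5  -3.77 -0.17] sd [0.47 0.53 0.35] T [-0.597  0.203  0.01 ] P [ 0.4845 -0.0631  0.2093] 28.7
```

arm_command:
  targets:
    - [[0, -0.0003, -0.0004, 0, 0, 0, 0], [0, -0.0003, -0.0004, 0, 0, 0, 0], [0, 0, 0, 0, 0, 0, 0], [0, 0, 0, 0, 0, 0, 0]]

```text
clock: 29.25
position: [0.4842, -0.0633, 0.2094]
tcp_rot: [0.705, -0.704, 0.06, -0.06]
force: [1.6, 2.0, -0.2]
opening: 0.008
```

Run:
```python
from h import *
avg(12)
d=cam("wrist"); crop(d,200,110,400,260,"w18.png",4)
sc=cam("scene"); crop(sc,200,130,330,250,"s18.png",5)
```

```text
F [ 1.99  2.8  -0.36] sd [0.52 1.12 0.41] T [ 0.435 -0.283 -0.06 ] P [ 0.4841 -0.0633  0.2094] 29.8
w18.png (600, 800, 3)
s18.png (600, 650, 3)
```

View pics/w18.png

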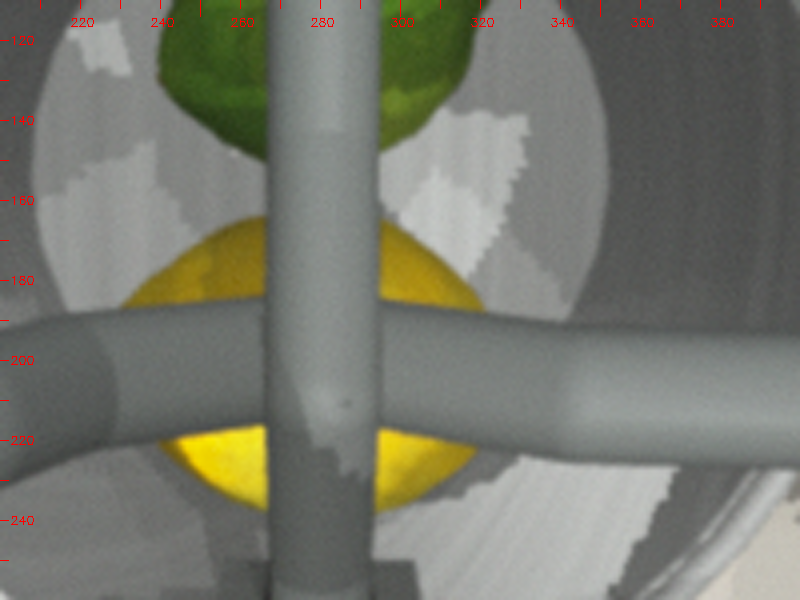

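View pics/s18.png

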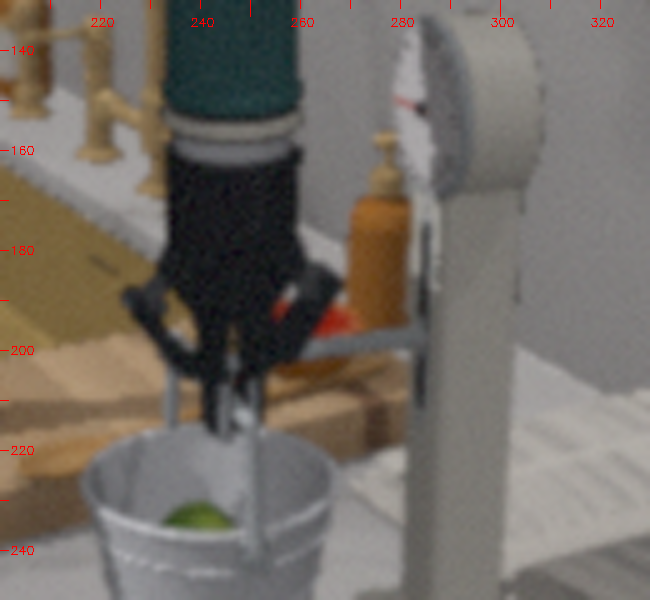

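Run:
```python
from h import *
avg(5)
avg(5)
```

```text
F [ 2.27  4.35 -0.13] sd [0.29 0.49 0.51] T [ 0.657 -0.382 -0.098] P [ 0.4841 -0.0634  0.2094] 30.15
F [ 2.86  4.67 -0.22] sd [0.56 0.49 0.37] T [ 0.672 -0.397 -0.057] P [ 0.4841 -0.0634  0.2094] 30.4
```

arm_command:
  targets:
    - [[0, 0.0004, 0.0005, 0, 0, 0, 0], [0, 0, 0, 0, 0, 0, 0], [0, 0, 0, 0, 0, 0, 0], [0, 0, 0, 0, 0, 0, 0], [0, 0, 0, 0, 0, 0, 0], [0, 0, 0, 0, 0, 0, 0], [0, 0, 0, 0, 0, 0, 0], [0, 0, 0, 0, 0, 0, 0]]

```text
clock: 31.45
position: [0.4842, -0.0634, 0.2093]
tcp_rot: [-0.705, 0.705, -0.06, 0.06]
force: [1.5, 2.2, 0.0]
opening: 0.0081
```

Run:
```python
from h import *
avg(8)
avg(8)
```

```text
F [ 1.46  2.48 -0.29] sd [0.25 0.42 0.32] T [ 0.379 -0.176 -0.05 ] P [ 0.4842 -0.0634  0.2093] 31.8
F [ 1.16  2.53 -0.44] sd [0.49 0.33 0.24] T [ 0.382 -0.155 -0.022] P [ 0.4842 -0.0633  0.2093] 32.2
```

arm_command:
  targets:
    - [[0, 0.0003, 0.0005, -0.001, 0, 0, 0], [0, 0, 0, -0.001, 0, 0, 0], [0, 0, 0, -0.001, 0, 0, 0], [0, 0, 0, 0, 0, 0, 0], [0, 0, 0, 0, 0, 0, 0], [0, 0, 0, 0, 0, 0, 0], [0, 0, 0, 0, 0, 0, 0], [0, 0, 0, 0, 0, 0, 0], [0, 0, 0, 0, 0, 0, 0], [0, 0, 0, 0, 0, 0, 0]]

```text
clock: 33.5
position: [0.4845, -0.0631, 0.2062]
tcp_rot: [-0.704, 0.705, -0.06, 0.06]
force: [-1.3, -4.5, 0.1]
opening: 0.0084
```

Run:
```python
from h import *
avg(8)
avg(8)
```

```text
F [-1.73 -4.58 -0.2 ] sd [0.33 0.28 0.53] T [-0.697  0.226  0.029] P [ 0.4845 -0.0631  0.2063] 33.85
F [-1.62 -4.87 -0.39] sd [0.38 0.27 0.32] T [-0.712  0.23   0.016] P [ 0.4845 -0.0631  0.2063] 34.25
```

arm_command:
  targets:
    - [[0, -0.0001, -0.0003, 0, 0, 0, 0], [0, 0, 0, 0, 0, 0, 0], [0, 0, 0, 0, 0, 0, 0], [0, 0, 0, 0, 0, 0, 0], [0, 0, 0, 0, 0, 0, 0], [0, 0, 0, 0, 0, 0, 0], [0, 0, 0, 0, 0, 0, 0], [0, 0, 0, 0, 0, 0, 0]]

```text
clock: 35.3
position: [0.4845, -0.0631, 0.2063]
tcp_rot: [0.705, -0.705, 0.06, -0.06]
force: [-0.9, -3.1, -0.5]
opening: 0.0077
```

Run:
```python
from h import *
avg(8)
avg(16)
```

```text
F [-1.14 -3.71 -0.19] sd [0.25 0.45 0.17] T [-0.546  0.176  0.005] P [ 0.4845 -0.0631  0.2063] 35.65
F [-1.43 -3.37  0.13] sd [0.4  0.54 0.57] T [-0.526  0.17   0.034] P [ 0.4845 -0.0631  0.2063] 36.45
```

arm_command:
  targets:
    - [[0, -0.0001, -0.0003, 0, 0, 0, 0], [0, 0, 0, 0, 0, 0, 0], [0, 0, 0, 0, 0, 0, 0], [0, 0, 0, 0, 0, 0, 0], [0, 0, 0, 0, 0, 0, 0], [0, 0, 0, 0, 0, 0, 0], [0, 0, 0, 0, 0, 0, 0], [0, 0, 0, 0, 0, 0, 0]]

```text
clock: 37.5
position: [0.4844, -0.0632, 0.2063]
tcp_rot: [0.705, -0.704, 0.06, -0.06]
force: [0.8, 0.3, -0.8]
opening: 0.0081
```

Run:
```python
from h import *
avg(8)
avg(16)
d=cam("wrist"); crop(d,200,110,400,260,"w19.png",4)
```

```text
F [-0.21  0.76 -0.13] sd [0.65 0.67 0.46] T [0.075 0.045 0.02 ] P [ 0.4844 -0.0633  0.2063] 37.85
F [ 0.12  1.59 -0.2 ] sd [0.42 0.45 0.44] T [ 0.236  0.002 -0.001] P [ 0.4844 -0.0633  0.2063] 38.65
w19.png (600, 800, 3)
```

View pics/w19.png

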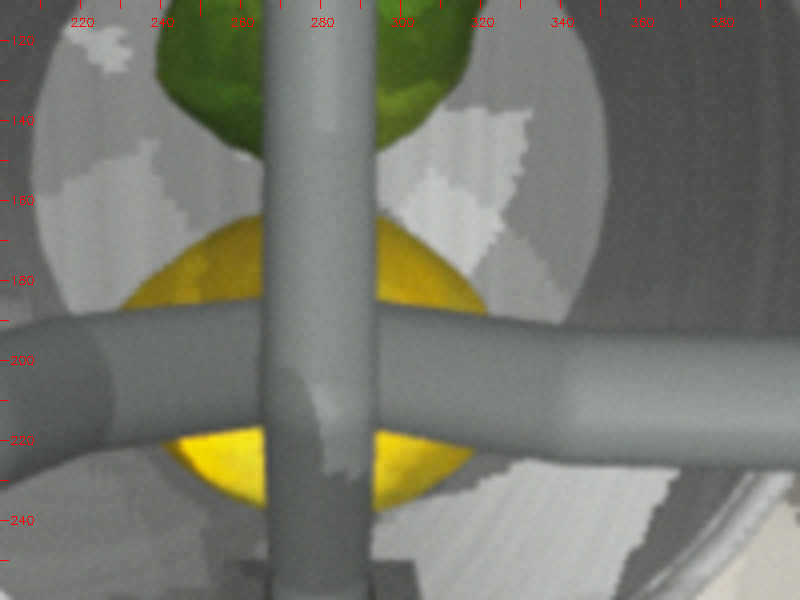

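arm_command:
  targets:
    - [[0, 0, 0, -0.001, 0, 0, 0], [0, 0, 0, 0, 0, 0, 0], [0, 0, 0, 0, 0, 0, 0], [0, 0, 0, 0, 0, 0, 0], [0.3, 0, 0, 0, 0, 0, 0], [0.6, 0, 0, 0, 0, 0, 0], [0.8, 0, 0, 0, 0, 0, 0], [0.8, 0, 0, 0, 0, 0, 0], [0.8, 0, 0, 0, 0, 0, 0], [0.8, 0, 0, 0, 0, 0, 0]]

```text
clock: 40.0
position: [0.4844, -0.0634, 0.2053]
tcp_rot: [-0.705, 0.705, -0.06, 0.06]
force: [-0.5, 0.4, -0.6]
opening: 0.0682
```

Run:
```python
from h import *
avg(4)
d=cam("wrist"); crop(d,0,0,560,420,"w20.png",1)
```

```text
F [ 0.62  0.04 -0.55] sd [0.73 0.24 0.31] T [-0.001 -0.012  0.034] P [ 0.4844 -0.0634  0.2053] 40.15
w20.png (420, 560, 3)
```

View pics/w20.png

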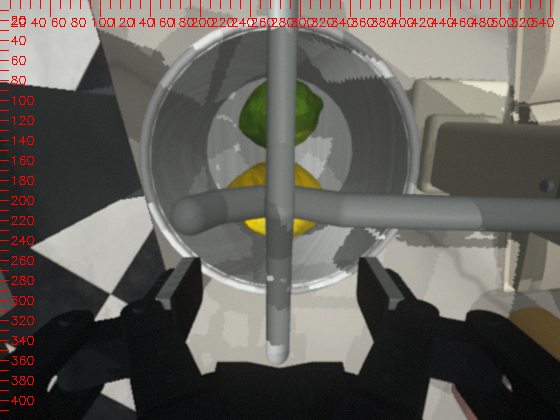

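arm_command:
  targets:
    - [[0.8, 0, 0, 0.01, 0, 0, 0], [0.8, 0, 0, 0.02, 0, 0, 0], [0.8, 0, 0, 0.03, 0, 0, 0], [0.8, 0, 0, 0.04, 0, 0, 0], [0.8, 0, 0, 0.04, 0, 0, 0], [0.8, 0, 0, 0.04, 0, 0, 0], [0.8, -0.01, -0.02, 0.02, 0, 0, 0], [0.8, -0.02, -0.04, 0, 0, 0, 0], [0.8, -0.02, -0.04, 0, 0, 0, 0], [0.8, 0, -0.04, 0, 0, 0, 0], [0.8, 0, 0, 0, 0, 0, 0], [0.8, 0, 0, 0, 0, 0, 0]]

```text
clock: 41.75
position: [0.4344, -0.2031, 0.4057]
tcp_rot: [0.705, -0.704, 0.06, -0.06]
force: [-0.5, 0.9, 0.4]
opening: 0.0682
```

Run:
```python
from h import *
a=cam("scene"); crop(a,140,120,340,270,"s21.png",4)
for i in range(4): b=cam("scene"); print(cv2.absdiff(a["frame"],b["frame"])[130:290,190:330].mean(), telemetry.sense()["clock"])
t=cam("top"); crop(t,205,175,365,300,"t21.png",5)
```

```text
s21.png (600, 800, 3)
1.905639880952381 41.85
1.9167857142857143 41.9
1.91875 41.95
1.9054910714285713 42.0
t21.png (625, 800, 3)
```

View pics/s21.png

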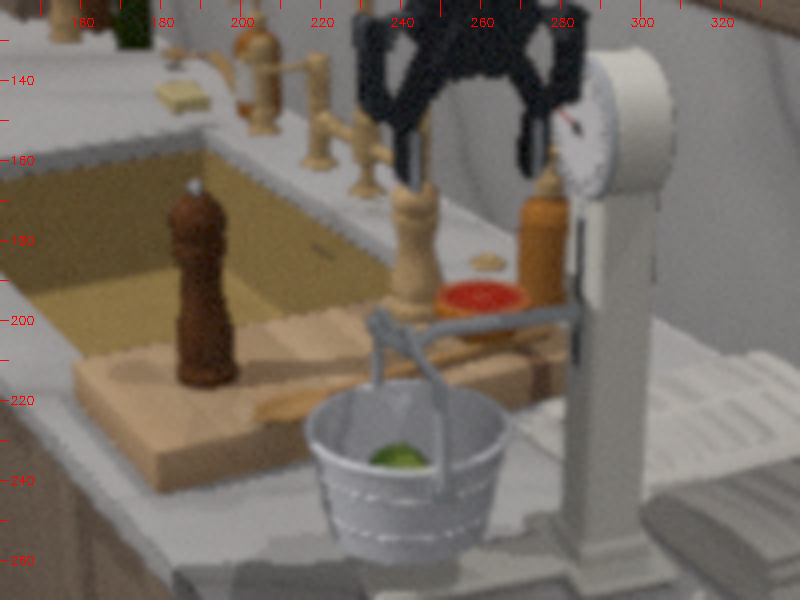

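View pics/t21.png

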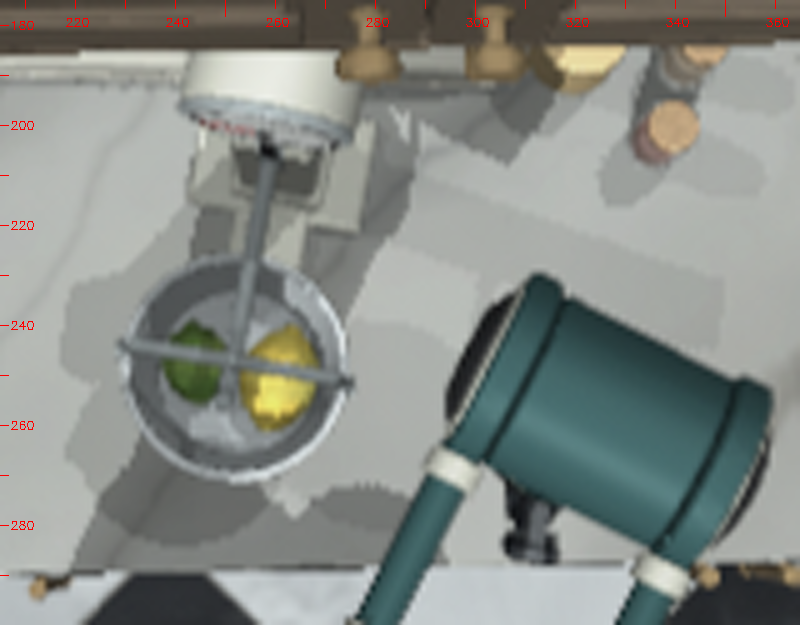

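arm_command:
  targets:
    - [[0.8, 0, 0, 0, 0, 0, 0], [0.8, 0, 0, 0, 0, 0, 0], [0.8, 0, 0, 0, 0, 0, 0], [0.8, 0, 0, 0, 0, 0, 0], [0.8, 0, 0, 0, 0, 0, 0], [0.8, 0, 0, 0, 0, 0, 0], [0.8, 0, 0, 0, 0, 0, 0], [0.8, 0, 0, 0, 0, 0, 0], [0.8, 0, 0, 0, 0, 0, 0], [0.8, 0, 0, 0, 0, 0, 0], [0.8, 0, 0, 0, 0, 0, 0], [0.8, 0, 0, 0, 0, 0, 0]]

```text
clock: 43.55
position: [0.4344, -0.2034, 0.4053]
tcp_rot: [-0.705, 0.705, -0.06, 0.06]
force: [-0.5, 0.2, 0.9]
opening: 0.0685
```

Run:
```python
from h import *
fr=[cam("scene")["frame"][150:290,200:275].astype(float) for i in range(24)]
print([abs(fr[0]-f).mean().round(2) for f in fr[1:]])
f0=np.mean(fr[:4],0); print([abs(np.mean(fr[i:i+4],0)-f0).mean().round(2) for i in (4,8,12,16,20)])
print(manip.close_job())
```

```text
[np.float64(1.8), np.float64(1.79), np.float64(1.76), np.float64(1.76), np.float64(1.76), np.float64(1.77), np.float64(1.77), np.float64(1.78), np.float64(1.78), np.float64(1.79), np.float64(1.77), np.float64(1.79), np.float64(1.78), np.float64(1.79), np.float64(1.78), np.float64(1.78), np.float64(1.78), np.float64(1.78), np.float64(1.77), np.float64(1.77), np.float64(1.78), np.float64(1.77), np.float64(1.76)]
[np.float64(0.89), np.float64(0.9), np.float64(0.91), np.float64(0.9), np.float64(0.89)]
the job is handed in; nothing more can be done
None
```

The job is handed in, at about 45 s of the 72 s allowed; no verdict was reported. The pepper mill stands on the free half of the board. I lifted the pail by the right side of its handle, threaded it onto the hook and lowered it until the hook had sunk about 70 mm. I let go once the force on the hand was near zero: about 0.2 N vertical and 1–1.5 N sideways.

**Last checks:**
- The final views show the pail hanging level by its kink in the saddle, clear of the scale's foot, with both fruits in it. The mill is upright, and the hand is well clear.
- Over the last 1.2 s the pictures differed only by camera noise, so nothing was seen moving.
- I did not measure the hook's speed at release directly. The near-zero force suggests it stayed well below the limit.

**Checks that disagreed:** while the pail was held on the hook, the sideways force jumped between about -5 N and +5 N in response to small corrections. I trimmed it down before letting go. Lowering the last 3 mm also changed the vertical force less than expected, within the sensor noise.

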